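Put the flux and cleaner back in their drip trays

ROBOT

A 6-joint arm with a two-finger parallel gripper is mounted at the origin on a cart in front of the work surface, level with it; the furniture and walls round the work are solid. World frame = base frame: x ahead of the robot, y to its left, z up, the work surface at z = 0. Lengths are in mm, angles in rad, forces in N, time in s.
With the tool pointing down it reaches from about 300 to 775 mm from the base axis. Payload 14.6 kg.
Tool frame: the origin (TCP) lies midway between the tips of the shut fingers; the grasp point (between the pads) lies 19 mm behind it; z points along the fingers, y is the line along which they close (so a half turn about z gives the same grasp; the last joint's range is limited). The gripper opens to 94 mm and grips with 3 to 60 N. Pads are 16 mm wide; open, the fingers measure 119 mm over their backs; the gripper's body (75 mm by 177 mm) begins 78 mm behind the grasp point.
Start: joints at [-1.315, 0.3, 1.521, -0, 1.321, -0.067], TCP at [174.466, -521.585, 205.446] pointing down, gripper open.
Joint ranges: [-3.03, 3.03], [-0.79, 2.21], [0.23, 2.52], [-1.04, 4.18], [0, 3.07], [-2.55, 2.55]. Speed limits (rad/s): [2.22, 2.22, 2.57, 3.14, 3.14, 3.14].

INTERFACE

Orientations are given as [roll, pitch, yaw] about the fixed x, y, z axes, in that order (R = Rz(yaw) Ry(pitch) Rx(roll)).
In Python, from cell import manip gives the robot as it stands.
- The arm moves only by the shell command python3 -m creep 'ROWS' [OPENING] [FORCE]. ROWS is text: rows parted by semicolons, each of 6 numbers parted by spaces: the shift along the tool's x, y, z normalised to -1 to 1, where 1 is 4 cm, then the turn, a rotation vector about the tool's x, y, z normalised to -1 to 1, where 1 is pi rad. In form: dx dy dz ax ay az; .... A call has 1 to 20 rows; each row shifts and turns the commanded pose from where the row before left it, along the tool's axes as they then stand; what a row does not reach is not made up. A row lasts 1/8 s, in which the tool goes at most 62.5 mm and 10.7 degrees, less where a joint would pass 70% of its speed; a pose out of reach is approached as far as the arm can. A call with a number of a shift or a turn outside -1 to 1 is refused whole. A call with a gripper value outside its range is refused whole. OPENING is the closure, from 0 (fully open) to 1 (shut), set as the call begins (- or left out, the last holds). The fingers move at their own pace and stop on an object; FORCE is the grip in N (left out, the last holds). Time passes only in rows, so rows that do not move let the fingers close. It gives the time, the measured TCP pose, the force, the opening and the grip force at its end, in the units of the state.
- manip.read_state(): the state, without advancing time (a new reading comes with each control period).
- manip.camera(name): name is "side" or "top"; returns a dict with "color" (384x512x3 uint8, red, green, blue), "range_z" (384x512 float32, mm along the optical axis (not along the pixel's ray), 0 where there is no reading), "camera_matrix" (3x3 intrinsics, pixels), "k1" (the pictures are not rectified: a ray, as slopes to the right and down, at radius r is drawn at 1 + k1 r^2 times it, then the intrinsics apply), "T" (4x4, takes a point from camera to world coordinates). Camera axes: x right, y down, z forward; pixel columns grow to the right and rows downward; lengths in mm; the calibration is good to about 2 mm. A picture is of the moment at which its call begins.
- manip.sign_off(): hands the job in; it is judged then, once.
The state is a dict: "clock": time; "joints": joint angles; "qd": joint speeds; "effort": joint torques, N m; "eef_pos": TCP position; "eef_rot": TCP orientation; "wrist_force": force on the tool from outside, world axes, zero at the start; "moment": the same for the moment, N m; "finger_gap": finger opening in mm; "finger_force": force on a finger pad.
Only numpy, scipy, OpenCV 4.12 (cv2) and the standard library are available. Lean on these libraries where they do the work, as an engineer would, in place of code of your own. Each camera call takes 0.05 s, during which the arm holds its last target. There are 200 camera calls.

TASK

Pick the three soldering chemicals out of the parts on the right of the bench and stand each one upright and flat inside its own drip tray on the wooden riser on the left: the brown dropper bottle in the red tray, the flux tin in the yellow tray and the white cleaner bottle in the green tray. Set them down, do not drop them, and leave the solder spool, the capacitor can and the black tape roll where they are.

Things in the scene. Friction and masses are not known exactly. Their poses are not given: they have to be found in the camera images.
- dropper: brown dropper bottle (flux) with black rubber top, standing: body 33 mm diameter up to 60 mm height, narrower black top above it, 102 mm high in all, about 0.06 kg. Origin: centre of its underside; z up through the top
- tin: round low flux tin, white with a yellow-orange lid, lying flat: 47 mm diameter (lid, the upper 9 mm; 45 mm below it), 22 mm high, about 0.05 kg. Origin: centre of its underside; z up
- cleaner: white plastic cleaner bottle with a white screw cap, standing: 45 mm diameter, 84 mm high, about 0.12 kg. Origin: centre of its underside; z up
- spool: bystander, to be left alone: spool of pale solder wire with blue flanges, standing on a flange: 56 mm diameter, 42 mm high. Origin: centre of its underside; z up
- tray_red: fixed shallow round red plastic drip tray with a small pull tab, for the dropper bottle: inside diameter 56 mm, outside 64 mm (foot flange 70 mm), floor 3 mm thick, rim 8 mm above its underside; it stands on a low wooden riser (a small bench shelf) whose top is 64 mm above the bench. Origin: centre of its underside; z up
- tray_yellow: fixed shallow round yellow plastic drip tray with a small pull tab, for the flux tin: inside diameter 69 mm, outside 77 mm (foot flange 83 mm), floor 3 mm thick, rim 8 mm above its underside; it stands on a low wooden riser (a small bench shelf) whose top is 64 mm above the bench. Origin: centre of its underside; z up
- tray_green: fixed shallow round green plastic drip tray with a small pull tab, for the cleaner bottle: inside diameter 68 mm, outside 76 mm (foot flange 82 mm), floor 3 mm thick, rim 8 mm above its underside; it stands on a low wooden riser (a small bench shelf) whose top is 64 mm above the bench. Origin: centre of its underside; z up
- can: bystander, to be left alone: dark blue capacitor can, standing, 35 mm diameter, 51 mm high. Origin: centre of its underside
- tape: bystander, to be left alone: roll of black insulating tape lying flat, 59 mm diameter, 18 mm high. Origin: centre of its underside
- riser_top (a point): middle of the top of the fixed wooden riser, 400 mm long (y), 122 wide (x), 64 high. Fixed round it: grey instrument box 75 mm high at its right end, two upright white cases 178 mm high beyond its right half (from x = 0.485 m), board chassis 45 mm high beyond its left half, transformer 226 mm high to its left (from y = 0.45 m). Carry things across with undersides above 0.2 m
Not all that is in view belongs to the job. What is shaped like the dropper but orange or purple is not meant.

How it is judged:
By the outcome, as a careful person would: the job done as asked, in the order asked, and still so for the second after the job is handed in, with the robot touching nothing.
It also fails if it takes over 106 s, if anything falls off the work surface, if the arm or the gripper's body presses on something with over 40 N, if the wrist force passes 120 N, or if a joint passes its speed limit or range.

## Working session

There is one attempt and no reset: what is moved stays moved. The work goes in short steps, Python scripts to look and compute and a shell command to move; the robot and the scene stay as the last step left them, time stands still between calls to the robot, and variables do not carry over. Pictures are saved under pics/ and viewed, at most 14 in all, crops included, and the job is handed in when it is done.

```bash
ls; mkdir -p pics; python3 - <<'E'
from cell import manip
import cv2,numpy as np
np.set_printoptions(precision=4,suppress=True)
for n in("top","side"):
    c=manip.camera(n);cv2.imwrite(f"pics/{n}0.png",cv2.cvtColor(c["color"],cv2.COLOR_RGB2BGR));np.savez(f"{n}0.npz",**c)
    print(n,c["camera_matrix"],c["k1"],c["T"],(c["range_z"]>0).mean())
print(manip.read_state())
E
```

```text
pics
top [[487.3355   0.     252.2278]
 [  0.     487.3355 196.4357]
 [  0.       0.       1.    ]] -0.084900393013794 [[  -0.0079   -0.9914    0.1303  300.1712]
 [  -0.9999    0.009     0.0085   42.2248]
 [  -0.0096   -0.1302   -0.9914 1532.7126]
 [   0.        0.        0.        1.    ]] 0.9959564208984375
side [[464.6168   0.     257.9609]
 [  0.     464.6168 194.1733]
 [  0.       0.       1.    ]] -0.06575195994580912 [[    0.9035    -0.1748     0.3912   -27.7897]
 [   -0.4284    -0.3508     0.8327 -1085.4538]
 [   -0.0083    -0.92      -0.3919   606.3397]
 [    0.         0.         0.         1.    ]] 0.9960225423177084
{'clock': 0.1, 'joints': array([-1.3146,  0.3004,  1.5215, -0.    ,  1.3207, -0.0666]), 'qd': array([ 0.001 , -0.0002, -0.0011, -0.0015, -0.0005, -0.001 ]), 'effort': array([  0.0016, -53.2648, -35.3284,   0.071 ,   0.0235,  -0.0001]), 'eef_pos': array([ 174.4037, -521.3602,  204.9324]), 'eef_rot': array([-3.1405, -0.0001,  0.3228]), 'wrist_force': array([-0.6366, -0.1303, -0.3194]), 'moment': array([-0.0228, -0.0078, -0.0042]), 'finger_force': 0.0, 'finger_gap': 94.27438002115898}
```

View pics/top0.png

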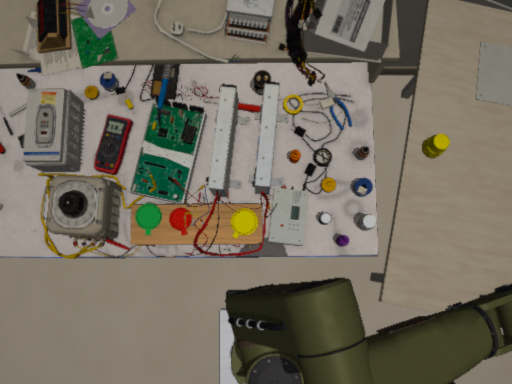

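View pics/side0.png

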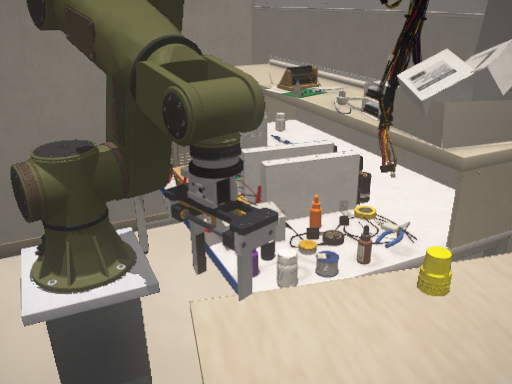

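The top picture shows three trays: green (149,218), red (181,218) and yellow (244,221). Candidates:
- **Dropper:** dark (362,152), orange (294,156), purple (342,240).
- **Tin:** yellow (328,185). Lookalikes are the yellow rings at (292,103) and (91,92) and the yellow thing at (435,145).
- **Cleaner:** white (368,221), white (324,217).
- **Bystanders:** spool or can (362,186), tape (322,157).

I'll check these in one close crop.

```bash
python3 - <<'E'
import cv2,numpy as np
a=cv2.imread("pics/top0.png")[85:255,270:390];b=cv2.imread("pics/side0.png")[185:300,225:415]
a=cv2.resize(a,None,fx=3.4,fy=3.4,interpolation=2);b=cv2.resize(b,None,fx=2.05,fy=2.05*1,interpolation=2)
o=np.zeros((600,800,3),np.uint8);o[:a.shape[0],:a.shape[1]]=a;o[:b.shape[0],410:410+b.shape[1]]=b[:,:390]
t=cv2.imread("pics/top0.png")[190:255,125:305];t=cv2.resize(t,None,fx=2.1,fy=2.1,interpolation=2);o[300:300+t.shape[0],410:410+t.shape[1]]=t
cv2.imwrite("pics/crop1.png",o)
E
```

```text
(no output)
```

View pics/crop1.png

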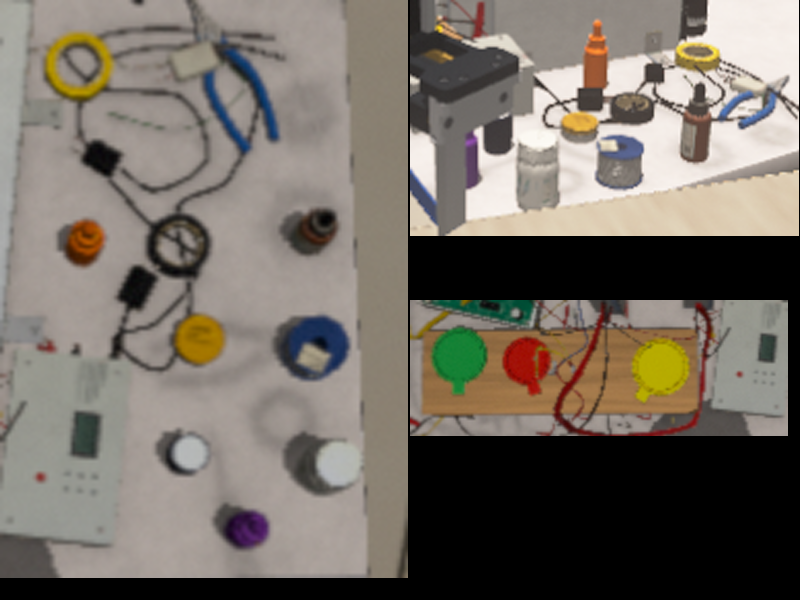

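Crop: the brown dropper is at (362,152), the tin (328,185) and the cleaner (368,221). The can (324,217), spool (362,186), tape (322,157), and the orange and purple droppers are to be left. Now the measurements.

```bash
cat > h.py <<'E'
import numpy as np,cv2
def dirs(c,uv):
    K=c["camera_matrix"];D=np.array([float(c["k1"]),0,0,0])
    p=cv2.undistortPoints(np.float64(uv).reshape(-1,1,2),K,D).reshape(-1,2)
    return np.c_[p,np.ones(len(p))]
def onplane(c,uv,z):
    d=dirs(c,uv)@c["T"][:3,:3].T;o=c["T"][:3,3];return o+d*((z-o[2])/d[:,2])[:,None]
def cloud(c):
    H,W=c["range_z"].shape;v,u=np.mgrid[:H,:W]
    P=dirs(c,np.c_[u.ravel(),v.ravel()])*c["range_z"].reshape(-1,1)
    return (P@c["T"][:3,:3].T+c["T"][:3,3]).reshape(H,W,3)
def circ(P):
    A=np.c_[2*P[:,:2],np.ones(len(P))];s=np.linalg.lstsq(A,(P[:,:2]**2).sum(1),rcond=None)[0]
    return s[:2],np.sqrt(s[2]+s[0]**2+s[1]**2)
E
python3 - <<'E'
from h import *
np.set_printoptions(precision=1,suppress=True)
t=dict(np.load("top0.npz"));s=dict(np.load("side0.npz"));PT=cloud(t);PS=cloud(s)
print("bench z top",np.median(PT[200:210,340:350,2]),"side",np.median(PS[238:243,380:400,2]))
for n,u,v in[("dropper",362,152),("tin",328,185),("cleaner",368,221),("spool",362,186),("can",324,217),("tape",322,157),("purple",342,240),("orange",294,156)]:
    c=PT[v-1:v+2,u-1:u+2].reshape(-1,3).mean(0)
    for nm,P in(("top",PT),("side",PS)):
        q=P.reshape(-1,3);q=q[(np.hypot(*(q[:,:2]-c[:2]).T)<45)&(q[:,2]>8)]
        if len(q)<8: print(n,nm,"few");continue
        zt=np.percentile(q[:,2],96);k=q[q[:,2]>zt-4]
        (e,r,_)=cv2.minEnclosingCircle(np.float32(k[:,:2])) if 1 else 0
        e2,r2,_=(lambda a:(np.array(a[0]),a[1],0))(cv2.minEnclosingCircle(np.float32(q[:,:2])))
        print(n,nm,"zmax",zt,q[:,2].max(),"top circ",np.array(e),round(r,1),"all",e2,round(r2,1),len(k),len(q))
hsv=cv2.cvtColor(t["color"],cv2.COLOR_RGB2HSV)
for n,u,v,h0,h1 in[("red",181,218,172,8),("yellow",244,221,22,34),("green",149,218,50,85)]:
    H=hsv[...,0];m=((H>=h0)&(H<=h1)) if h0<h1 else ((H>=h0)|(H<=h1))
    m=(m&(hsv[...,1]>120)).astype(np.uint8);w=np.zeros_like(m);w[v-22:v+25,u-22:u+22]=1;m*=w
    m=cv2.morphologyEx(m,cv2.MORPH_OPEN,cv2.getStructuringElement(2,(11,11)))
    q=PT[m>0];z=np.median(q[:,2]);cs,_=cv2.findContours(m,0,1);k=max(cs,key=cv2.contourArea)
    hull=cv2.convexHull(k).reshape(-1,2);P=onplane(t,hull,z)
    e,r=cv2.minEnclosingCircle(np.float32(P[:,:2]));ce,cr=circ(P)
    vv,uu=np.nonzero(m);cm=onplane(t,[[uu.mean(),vv.mean()]],z)[0]
    print(n,"z",np.percentile(q[:,2],[5,25,50,75,95]),"enc",np.array(e),r,"fit",ce,cr,"centroid",cm,len(uu))
w=PT[205:245,200:225].reshape(-1,3);print("riser z",np.percentile(w[:,2],[5,25,50,75,95,99]))
# cables above riser
q=PT.reshape(-1,3);q=q[(q[:,0]>330)&(q[:,0]<470)&(q[:,1]>0)&(q[:,1]<450)]
k=q[q[:,2]>80];print("over80 near riser",len(k),k[::max(1,len(k)//25)])
E
```

```text
bench z top 0.5147042979035632 side 2.174736501643963Traceback (most recent call last):
  File "<stdin>", line 11, in <module>
ValueError: not enough values to unpack (expected 3, got 2)
```

```bash
cat > m.py <<'E'
from h import *
np.set_printoptions(precision=1,suppress=True)
t=dict(np.load("top0.npz"));s=dict(np.load("side0.npz"));PT=cloud(t);PS=cloud(s)
for n,u,v in[("dropper",362,152),("tin",328,185),("cleaner",368,221),("spool",362,186),("can",324,217),("tape",322,157),("purple",342,240),("orange",294,156)]:
    c=PT[v-1:v+2,u-1:u+2].reshape(-1,3).mean(0)
    for nm,P in(("top",PT),("side",PS)):
        q=P.reshape(-1,3);q=q[(np.hypot(*(q[:,:2]-c[:2]).T)<45)&(q[:,2]>8)&(q[:,2]<130)]
        if len(q)<8: print(n,nm,"few");continue
        zt=np.percentile(q[:,2],96);k=q[q[:,2]>zt-4]
        e,r=cv2.minEnclosingCircle(np.float32(k[:,:2]))
        e2,r2=cv2.minEnclosingCircle(np.float32(q[:,:2]))
        print(n,nm,"zmax",zt,q[:,2].max(),"top circ",np.array(e),round(r,1),"all",np.array(e2),round(r2,1),len(k),len(q))
hsv=cv2.cvtColor(t["color"],cv2.COLOR_RGB2HSV)
for n,u,v,h0,h1 in[("red",181,218,172,8),("yellow",244,221,22,34),("green",149,218,50,85)]:
    H=hsv[...,0];m=((H>=h0)&(H<=h1)) if h0<h1 else ((H>=h0)|(H<=h1))
    m=(m&(hsv[...,1]>120)).astype(np.uint8);w=np.zeros_like(m);w[v-22:v+25,u-22:u+22]=1;m*=w
    m=cv2.morphologyEx(m,cv2.MORPH_OPEN,cv2.getStructuringElement(2,(11,11)))
    q=PT[m>0];z=np.median(q[:,2]);cs,_=cv2.findContours(m,0,1);k=max(cs,key=cv2.contourArea)
    hull=cv2.convexHull(k).reshape(-1,2);P=onplane(t,hull,z)
    e,r=cv2.minEnclosingCircle(np.float32(P[:,:2]));ce,cr=circ(P)
    vv,uu=np.nonzero(m);cm=onplane(t,[[uu.mean(),vv.mean()]],z)[0]
    print(n,"z",np.percentile(q[:,2],[5,25,50,75,95]),"enc",np.array(e),r,"fit",ce,cr,"centroid",cm,len(uu))
w=PT[205:245,200:225].reshape(-1,3);print("riser z",np.percentile(w[:,2],[5,25,50,75,95,99]))
q=PT.reshape(-1,3);q=q[(q[:,0]>330)&(q[:,0]<465)&(q[:,1]>0)&(q[:,1]<450)]
k=q[q[:,2]>80];print("over80 near riser",len(k),k[::max(1,len(k)//15)])
E
python3 m.py
```

```text
dropper top zmax 98.93379992289677 104.0416057017269 top circ [ 633.3 -291.1] 6.6 all [ 626.5 -274.6] 33.2 13 144
dropper side zmax 91.9343422117073 99.03485831568878 top circ [ 627.7 -298.4] 5.6 all [ 629.2 -297.6] 17.3 22 396
tin top zmax 28.049866755592085 29.926147771721162 top circ [ 535.  -185.1] 22.9 all [ 534.7 -183.2] 42.5 37 194
tin side zmax 20.750762655008284 21.65086804625821 top circ [ 532.7 -187.7] 24.0 all [ 530.6 -188.2] 24.8 127 187
cleaner top zmax 88.67687145742208 94.77287168156204 top circ [ 413.3 -293.9] 21.0 all [ 418.1 -287. ] 31.3 63 264
cleaner side zmax 82.7596521093973 85.22757465199834 top circ [ 410.9 -297.3] 23.2 all [ 411.1 -299.9] 25.4 156 724
spool top zmax 47.59575368531298 53.54401401832797 top circ [ 523.7 -288.7] 27.6 all [ 532.7 -292.5] 42.8 70 273
spool side zmax 42.316143025594194 43.62707209921541 top circ [ 522.9 -294.1] 28.2 all [ 522.1 -293. ] 28.9 192 449
can top zmax 55.67222335711951 57.965162220314824 top circ [ 427.  -168.9] 16.9 all [ 432.5 -157.1] 40.0 53 133
can side zmax 47.72627071580242 50.53551512048159 top circ [ 426.6 -185.8
[... 835 characters left out ...]
82.   68.5] 289
yellow z [62.3 65.8 68.  70.6 74.3] enc [417.2  80.6] 42.13196563720703 fit [416.9  80.5] 41.43316532727842 centroid [416.8  80.4  68. ] 603
green z [62.5 65.9 68.6 71.1 74.8] enc [435.8 371.3] 39.89906311035156 fit [435.6 371.3] 39.2719368677716 centroid [435.5 371.2  68.6] 529
riser z [ 59.1  62.8  65.4  70.  167.3 173.7]
over80 near riser 474 [[464.6 150.7 167.5]
 [463.3 232.4  83.6]
 [448.3 168.  162.7]
 [448.6  22.8  91.9]
 [433.6 167.6 167.3]
 [427.7 147.7 168.6]
 [424.5 213.6 113.2]
 [414.1 181.9 165.1]
 [410.  225.3 112.8]
 [400.1 187.6 164.1]
 [392.1 154.5 154.2]
 [378.2 205.4 156. ]
 [367.5 209.6 143.9]
 [357.  172.3 114.6]
 [345.7 178.8 107. ]
 [334.6 203.8  92.1]]
```

```bash
python3 - <<'E'
from h import *
np.set_printoptions(precision=0,suppress=True,linewidth=150)
t=dict(np.load("top0.npz"));PT=cloud(t);q=PT.reshape(-1,3)
print("z max map: rows x 320..520 step10, cols y -60..300 step 20")
for x in range(520,310,-10):
    r=[]
    for y in range(300,-60,-15):
        k=q[(abs(q[:,0]-x)<5)&(abs(q[:,1]-y)<7.5)]
        r.append(int(np.max(k[:,2])) if len(k) else 0)
    print(x,r)
im=cv2.cvtColor(t["color"],cv2.COLOR_RGB2BGR)[165:260,120:310];im=cv2.resize(im,None,fx=4.1,fy=4.1,interpolation=2)
s=dict(np.load("side0.npz"));print(im.shape);cv2.imwrite("pics/tray.png",im)
E
```

```text
z max map: rows x 320..520 step10, cols y -60..300 step 20
520 [27, 31, 67, 49, 5, 58, 72, 131, 182, 186, 184, 181, 10, 3, 9, 5, 7, 184, 186, 184, 181, 76, 76, 79]
510 [28, 29, 57, 81, 47, 58, 14, 146, 182, 185, 185, 185, 10, 7, 5, 8, 7, 179, 184, 180, 181, 79, 80, 83]
500 [55, 53, 47, 78, 90, 13, 19, 147, 170, 178, 181, 181, 5, 4, 3, 4, 8, 6, 116, 102, 76, 81, 79, 81]
490 [57, 52, 54, 70, 90, 95, 18, 151, 151, 144, 156, 11, 8, 3, 7, 5, 9, 3, 112, 106, 82, 81, 81, 81]
480 [45, 54, 52, 80, 5, 103, 109, 4, 152, 153, 165, 91, 10, 3, 3, 6, 0, 7, 96, 96, 68, 82, 77, 80]
470 [71, 67, 67, 88, 100, 67, 110, 112, 152, 159, 175, 97, 104, 111, 70, 67, 70, 70, 109, 66, 60, 80, 79, 82]
460 [69, 77, 75, 89, 101, 107, 67, 67, 140, 166, 173, 93, 93, 117, 120, 117, 68, 69, 119, 62, 76, 84, 79, 77]
450 [73, 78, 71, 78, 69, 110, 110, 67, 131, 167, 174, 70, 85, 79, 73, 129, 132, 136, 130, 40, 91, 81, 80, 79]
440 [73, 76, 71, 122, 120, 120, 114, 120, 166, 172, 174, 66, 71, 75, 71, 70, 75, 75, 67, 96, 101, 79, 80, 81]
430 [76, 75, 75, 109, 76, 120, 118, 119, 169, 171, 175, 69, 77, 71, 70, 72, 71, 75, 69, 
[... 453 characters left out ...]
 68, 73, 72, 72, 65, 161, 162, 69, 150, 152, 69, 69, 72, 77, 75, 73, 67, 69, 14, 79, 81, 79, 78]
370 [72, 72, 69, 68, 68, 144, 153, 110, 110, 141, 70, 69, 68, 71, 69, 69, 68, 72, 72, 9, 78, 78, 82, 83]
360 [70, 73, 70, 71, 72, 146, 147, 104, 73, 132, 69, 71, 70, 68, 69, 72, 72, 71, 69, 43, 81, 80, 80, 81]
350 [67, 70, 70, 68, 66, 135, 130, 103, 116, 121, 65, 68, 69, 68, 68, 69, 70, 67, 65, 6, 9, 77, 76, 80]
340 [5, 5, 8, 6, 19, 119, 116, 85, 105, 13, 6, 12, 5, 5, 5, 4, 24, 11, 12, 7, 7, 5, 9, 4]
330 [6, 4, 12, 7, 13, 104, 105, 86, 87, 13, 11, 7, 14, 5, 16, 17, 15, 18, 9, 3, 8, 12, 7, 7]
320 [9, 14, 16, 25, 37, 48, 73, 82, 63, 55, 46, 34, 30, 22, 17, 14, 12, 7, 2, 5, 5, 4, 6, 6]
(389, 779, 3)
```

View pics/tray.png

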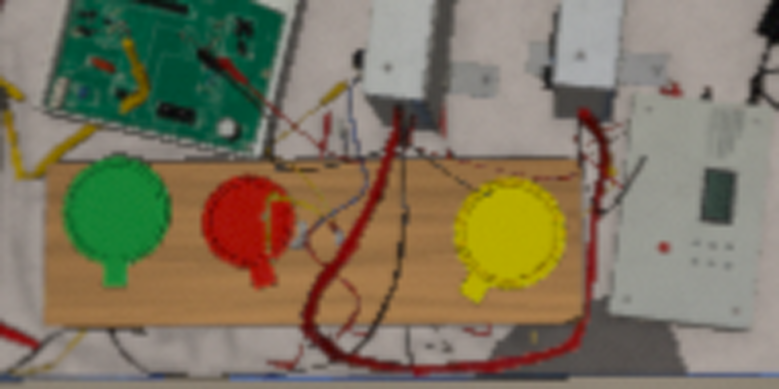

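The crop shows the yellow tray clear. Wires arc over the riser between red and yellow (crop columns 300-400, about 165-170 mm high), and a thin wire sits at the right rim of the red tray (crop 270,220). I'll check the side table height and improve the object centres using both views.

```bash
python3 - <<'E'
from h import *
np.set_printoptions(precision=1,suppress=True)
t=dict(np.load("top0.npz"));s=dict(np.load("side0.npz"));PT=cloud(t);PS=cloud(s)
print("table",PT[200,430],PT[250,395],"thing",PT[143,438],"bench edge",PT[220,374],PT[150,370])
# two-view triangulation of lid/cap centres: top px by colour blob, side px of top-face centre from cloud
def tri(ut,us):
    A=[];b=[]
    for c,u in((t,ut),(s,us)):
        d=(dirs(c,[u])@c["T"][:3,:3].T)[0];d/=np.linalg.norm(d);M=np.eye(3)-np.outer(d,d);A.append(M);b.append(M@c["T"][:3,3])
    p,r,_,_=np.linalg.lstsq(np.vstack(A),np.hstack(b),rcond=None);return p,np.sqrt(r)
def blob(P,xy,z0,z1,r):
    m=(np.hypot(P[...,0]-xy[0],P[...,1]-xy[1])<r)&(P[...,2]>z0)&(P[...,2]<z1);v,u=np.nonzero(m);return u.min(),u.max(),v.min(),v.max(),u.mean(),v.mean()
for n,xy,h,r in(("dropper",(631,-294),102,12),("tin",(534,-186),22,27),("cleaner",(412,-295),84,27)):
    bt=blob(PT,xy,h-8,h+12,r);bs=blob(PS,xy,h-4,h+6,r);p,e=tri(bt[4:],bs[4:]);print(n,bt,bs,p,e)
E
```

```text
table [ 478.5 -493.1   53.9] [ 326.8 -379.7   44.6] thing [ 637.6 -496.3  139.4] bench edge [ 416.3 -309.    83.4] [ 649.5 -325.9   -1.5]
dropper (np.int64(364), np.int64(368), np.int64(146), np.int64(150), np.float64(366.07142857142856), np.float64(148.14285714285714)) (np.int64(366), np.int64(366), np.int64(225), np.int64(225), np.float64(366.0), np.float64(225.0)) [ 633.3 -290.9   96.6] [0.5]
tin (np.int64(322), np.int64(336), np.int64(177), np.int64(191), np.float64(328.7894736842105), np.float64(184.35087719298247)) (np.int64(298), np.int64(316), np.int64(240), np.int64(248), np.float64(307.07766990291265), np.float64(243.67961165048544)) [ 534.8 -185.9   17.4] [1.1]
cleaner (np.int64(362), np.int64(376), np.int64(214), np.int64(228), np.float64(368.8103448275862), np.float64(221.20114942528735)) (np.int64(278), np.int64(296), np.int64(248), np.int64(258), np.float64(286.4577464788732), np.float64(252.88028169014083)) [ 413.1 -294.4   78.1] [0.2]
```

```bash
python3 -m creep '0 0 0 0 0 -0.0568; 0 0 -0.3 0 0 -0.0568; 0 0 -0.3 0 0 -0.0568; 0 0 0 0 0 -0.0568; 0 0 0 0 0 -0.0568; 0 0 0 0 0 -0.0568; 0 0 0 0 0 -0.0568' 0
```

```text
clock: 0.98
eef_pos: [174.4, -521.4, 229.1]
eef_rot: [-3.141, -0.001, 1.578]
wrist_force: [0.6, 0.8, 0.3]
finger_gap: 94.1
finger_force: 0.0
```

```bash
python3 -m creep '0.6 0.5 0 0 0 0; 0.6 0.6 0 0 0 0; 0.6 0.8 0 0 0 0; 0.6 0.8 0 0 0 0; 0.6 0.8 0 0 0 0; 0.6 0.8 0 0 0 0; 0.6 0.8 0 0 0 0; 0.6 0.8 0 0 0 0; 0.5 0.8 0 0 0 0; 0.4 0.8 0 0 0 0; 0 0.8 0 0 0 0; 0 0.8 0 0 0 0; 0 0.8 0 0 0 0; 0 0.8 0 0 0 0; 0 0.5 0 0 0 0; 0 0 0 0 0 0' 0.2
```

```text
clock: 2.98
eef_pos: [622.6, -292.7, 228.1]
eef_rot: [-3.14, -0.001, 1.573]
wrist_force: [0.9, -0.4, 0.1]
finger_gap: 75.0
finger_force: 0.0
```

```bash
python3 -m creep '0 0.23 0.3 0 0 0; 0 0 0.7 0 0 0; 0 0 0.8 0 0 0; 0 0 0.8 0 0 0; 0 0 0.8 0 0 0; 0 0 0.6 0 0 0; 0 0 0.5 0 0 0; 0 0 0.4 0 0 0; 0 0 0.25 0 0 0; 0 0 0 0 0 0'; python3 - <<'E'
from cell import manip
import cv2,numpy as np
o=np.zeros((480,800,3),np.uint8)
a=cv2.cvtColor(manip.camera("side")["color"],4)[150:300,300:430];b=cv2.cvtColor(manip.camera("top")["color"],4)[90:250,290:420]
o[:450,:390]=cv2.resize(a,None,fx=3,fy=3);o[:480,400:790]=cv2.resize(b,None,fx=3,fy=3);cv2.imwrite("pics/g1.png",o)
E
```

```text
clock: 4.22
eef_pos: [631.3, -293.0, 23.0]
eef_rot: [-3.141, -0.0, 1.572]
wrist_force: [1.1, 0.2, 0.5]
finger_gap: 75.4
finger_force: 0.0
```

View pics/g1.png

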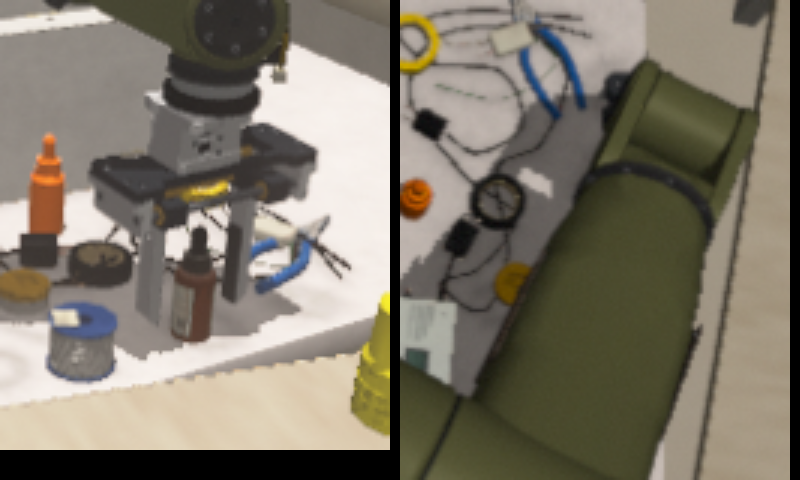

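The dropper (side crop 195,290) stands centred between the two fingers (crop columns 150 and 238). Closing.

```bash
python3 -m creep '0 0 0 0 0 0; 0 0 0 0 0 0; 0 0 0 0 0 0; 0 0 0 0 0 0; 0 0 0 0 0 0; 0 0 0 0 0 0; 0 0 0 0 0 0; 0 0 0 0 0 0' 1 15
```

```text
clock: 5.32
eef_pos: [631.4, -293.1, 23.4]
eef_rot: [3.142, -0.0, 1.572]
wrist_force: [0.5, -0.6, 0.5]
finger_gap: 32.1
finger_force: 15.0
```

```bash
python3 -m creep '0 0 -0.3 0 0 0; 0 0 -0.6 0 0 0; 0 0 -0.8 0 0 0; 0 0 -0.8 0 0 0; 0 0 -0.8 0 0 0; 0 0 -0.8 0 0 0; 0 0 -0.8 0 0 0; 0 0 -0.5 0 0 0; 0.2 -0.2 -0.3 0 0 0; 0.5 -0.5 0 0 0 0; 0.7 -0.6 0 0 0 0; 0.8 -0.6 0 0 0 0; 0.8 -0.6 0 0 0 0; 0.8 -0.6 0 0 0 0; 0.8 -0.6 0 0 0 0; 0.8 -0.6 0 0 0 0; 0.8 -0.4 0 0 0 0; 0.8 -0.2 0 0 0 0; 0.8 0 0 0 0 0; 0.8 0 0 0 0 0'
python3 -m creep '0.8 0 0 0 0 0; 0.8 0 0 0 0 0; 0.8 0 0 0 0 0; 0.8 0 0 0 0 0; 0.8 0 0 0 0 0; 0.7 0 0 0 0 0; 0.5 0 0 0 0 0; 0.2 0 0 0 0 0; 0 0 0 0 0 0; 0 0 0 0 0 0'
```

```text
clock: 7.82
eef_pos: [433.9, 51.9, 251.4]
eef_rot: [3.141, -0.0, 1.572]
wrist_force: [0.5, -0.4, -0.8]
finger_gap: 32.0
finger_force: 15.0
clock: 9.07
eef_pos: [434.9, 266.0, 251.5]
eef_rot: [3.142, 0.0, 1.571]
wrist_force: [0.4, 0.4, -0.9]
finger_gap: 32.0
finger_force: 15.0
```

```bash
cat > look.py <<'E'
import sys
from cell import manip
import cv2,numpy as np
n=sys.argv[1];o=np.zeros((600,800,3),np.uint8)
s=manip.camera("side");t=manip.camera("top");np.savez("side_"+n,**s);np.savez("top_"+n,**t)
a=cv2.cvtColor(s["color"],4)[110:290,140:390];b=cv2.cvtColor(t["color"],4)[180:270,120:320]
o[:576//2+0]=0
A=cv2.resize(a,None,fx=1.6*1.1,fy=1.6*1.1,interpolation=2);B=cv2.resize(b,None,fx=2.8,fy=2.8,interpolation=2)
o[:A.shape[0],:A.shape[1]]=A;o[330:330+B.shape[0],:B.shape[1]]=B;cv2.imwrite(f"pics/{n}.png",o)
E
python3 look.py p1
```

```text
(no output)
```

View pics/p1.png

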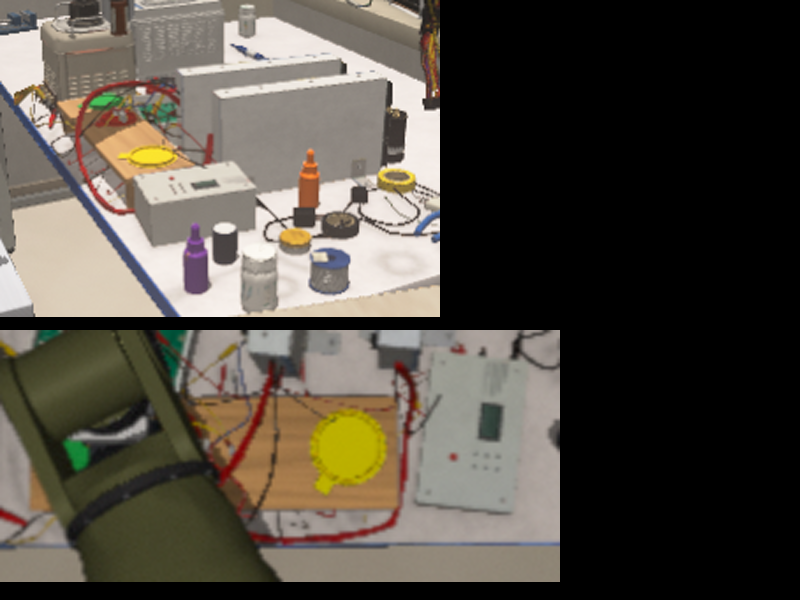

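The side view now shows the trays: yellow (226,199), green about (200,167), and part of red (205,177). The dropper hangs at (208,120). Cross-checking the tray centres from the side and the height of the dropper's underside.

```bash
python3 - <<'E'
from h import *
np.set_printoptions(precision=1,suppress=True)
for f in("side_p1.npz","side0.npz"):
  s=dict(np.load(f));P=cloud(s);hsv=cv2.cvtColor(s["color"],cv2.COLOR_RGB2HSV);H=hsv[...,0]
  for n,c,m in(("red",(426,279),(H>172)|(H<8)),("yellow",(417,80),(H>22)&(H<34)),("green",(435,371),(H>50)&(H<85))):
    k=m&(hsv[...,1]>110)&(np.hypot(P[...,0]-c[0],P[...,1]-c[1])<50)&(abs(P[...,2]-69)<9)
    q=P[k]
    if len(q)<15: print(f,n,len(q));continue
    print(f,n,len(q),"z",np.percentile(q[:,2],[5,50,95]),"x",np.percentile(q[:,0],[1,99]),"y",np.percentile(q[:,1],[1,99]),"enc",cv2.minEnclosingCircle(np.float32(q[:,:2])))
s=dict(np.load("side_p1.npz"));P=cloud(s);q=P.reshape(-1,3);q=q[(abs(q[:,0]-435)<40)&(abs(q[:,1]-266)<40)&(q[:,2]>190)&(q[:,2]<400)]
for z in range(200,300,8):
    k=q[abs(q[:,2]-z)<4]
    if len(k)>3: print(z,len(k),k.min(0),k.max(0))
E
```

```text
side_p1.npz red 90 z [61.3 64.9 69.3] x [382.8 461.7] y [234.1 312.1] enc ((419.3034362792969, 277.78802490234375), 44.966796875)
side_p1.npz yellow 219 z [62.5 64.7 69.5] x [374.7 450.1] y [ 39.7 113.9] enc ((412.08087158203125, 80.69029998779297), 45.14691925048828)
side_p1.npz green 82 z [61.7 64.2 69. ] x [398.4 466.6] y [339.8 405.2] enc ((433.1897888183594, 369.76531982421875), 39.1945915222168)
side0.npz red 0
side0.npz yellow 6
side0.npz green 0
224 5 [421.7 245.9 226.1] [435.3 253.8 227.1]
232 25 [416.7 244.9 228.1] [448.9 264.2 235.4]
240 33 [416.7 242.6 236.3] [450.5 265.5 243.9]
248 27 [414.1 244.5 245.1] [452.5 266.  251.9]
256 39 [408.6 236.9 252.3] [460.8 267.7 260. ]
264 48 [405.2 243.9 260.4] [460.3 273.1 268. ]
272 49 [405.1 244.6 268.1] [460.2 267.  276. ]
280 52 [405.1 244.4 276.7] [462.3 266.8 283.9]
288 54 [405.6 243.  284.3] [461.  277.7 292. ]
296 53 [404.8 247.9 292. ] [463. 277. 300.]
```

```bash
python3 -m creep '0.25 -0.1 0 0 0 0; 0.2 -0.1 0.2 0 0 0; 0 0 0.5 0 0 0; 0 0 0.7 0 0 0; 0 0 0.8 0 0 0; 0 0 0.7 0 0 0; 0 0 0.5 0 0 0; 0 0 0.3 0 0 0; 0 0 0.2 0 0 0; 0 0 0 0 0 0; 0 0 0 0 0 0'
```

```text
clock: 10.55
eef_pos: [427.0, 284.8, 95.9]
eef_rot: [3.141, -0.0, 1.572]
wrist_force: [0.3, 1.4, -0.0]
finger_gap: 31.9
finger_force: 15.0
```

```bash
python3 -m creep '0 0 0.04 0 0 0; 0 0 0.03 0 0 0; 0 0 0 0 0 0; 0 0 0 0 0 0'
```

```text
clock: 11.05
eef_pos: [427.4, 284.9, 94.0]
eef_rot: [3.14, -0.001, 1.572]
wrist_force: [-3.2, -2.5, 11.4]
finger_gap: 31.9
finger_force: 15.0
```

```bash
python3 - <<'E'
from cell import manip
from h import *
np.set_printoptions(precision=1,suppress=True)
s=manip.camera("side");np.savez("side_q",**s);print(manip.read_state()["wrist_force"],manip.read_state()["eef_pos"])
a=cv2.cvtColor(s["color"],4)[125:215,165:265];cv2.imwrite("pics/q.png",cv2.resize(a,None,fx=6.6,fy=6.6,interpolation=2))
P=cloud(s);q=P.reshape(-1,3);q=q[(abs(q[:,0]-427)<45)&(abs(q[:,1]-282)<45)&(q[:,2]>62)&(q[:,2]<200)]
for z in range(64,180,8):
    k=q[abs(q[:,2]-z)<4]
    if len(k)>3: print(z,len(k),k.min(0),k.max(0))
E
```

```text
[-2.9 -2.6 12. ] [427.4 284.9  94. ]
64 88 [384.5 237.1  62.2] [471.3 321.7  68. ]
72 23 [395.5 238.3  68.2] [470.7 287.   74.1]
80 16 [409.  237.9  76.5] [470.6 284.2  82.8]
88 16 [409.2 255.6  84.9] [445.3 279.5  91.4]
96 21 [405.6 238.5  92.5] [463.4 276.8  99.9]
104 42 [397.7 245.6 100.2] [450.3 287.3 107.8]
112 30 [399.  246.1 108.2] [455.2 278.7 115.1]
120 25 [410.2 262.1 116.2] [452.6 279.8 123.6]
128 15 [397.  262.6 124.3] [446.3 297.2 131.4]
136 40 [397.4 268.5 132.1] [455.7 292.3 139.9]
144 44 [397.7 266.1 140.3] [454.1 291.4 148. ]
152 37 [397.5 269.8 148. ] [457.4 292.6 155.9]
160 33 [396.9 266.3 156.1] [453.9 288.8 164. ]
168 34 [397.2 269.8 164.1] [453.7 291.3 171.7]
176 25 [395.9 266.2 172.6] [452.7 292.3 179.9]
```

View pics/q.png

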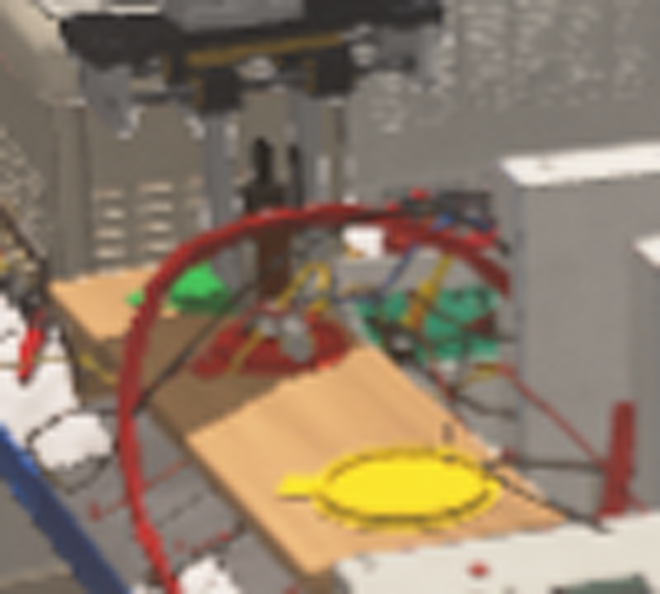

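```bash
python3 - <<'E'
from h import *
np.set_printoptions(precision=1,suppress=True)
def proj(c,p):
    T=np.linalg.inv(c["T"]);q=T[:3,:3]@np.array(p,float)+T[:3,3]
    return cv2.projectPoints(q.reshape(1,1,3),np.zeros(3),np.zeros(3),c["camera_matrix"],np.array([float(c["k1"]),0,0,0]))[0].ravel()
s=dict(np.load("side_p1.npz"))
for z in(226,228.2,238,330):print("p1 pred z",z,proj(s,(434,264,z)),"front low edge",proj(s,(428,248,z)))
s2=dict(np.load("side_q.npz"))
for z in(67,71,169,173):print("q pred z",z,proj(s2,(426.5,283,z)),"front",proj(s2,(420,267,z)))
o=np.zeros((500,800,3),np.uint8)
A=cv2.resize(cv2.cvtColor(s["color"],4)[85:145,185:235],None,fx=8,fy=8,interpolation=0);B=cv2.resize(cv2.cvtColor(s2["color"],4)[135:195,180:230],None,fx=8,fy=8,interpolation=0)
o[:480,:400]=A;o[:480,400:800]=B;cv2.imwrite("pics/q2.png",o)
E
```

```text
p1 pred z 226 [207.6 129. ] front low edge [207.6 130.5]
p1 pred z 228.2 [207.6 128.3] front low edge [207.5 129.8]
p1 pred z 238 [207.5 125.3] front low edge [207.4 126.7]
p1 pred z 330 [206.   95.9] front low edge [205.9  97. ]
q pred z 67 [205.9 175. ] front [205.7 176.8]
q pred z 71 [205.9 173.8] front [205.6 175.7]
q pred z 169 [204.3 145.2] front [204.  146.8]
q pred z 173 [204.3 144. ] front [204.  145.6]
```

View pics/q2.png

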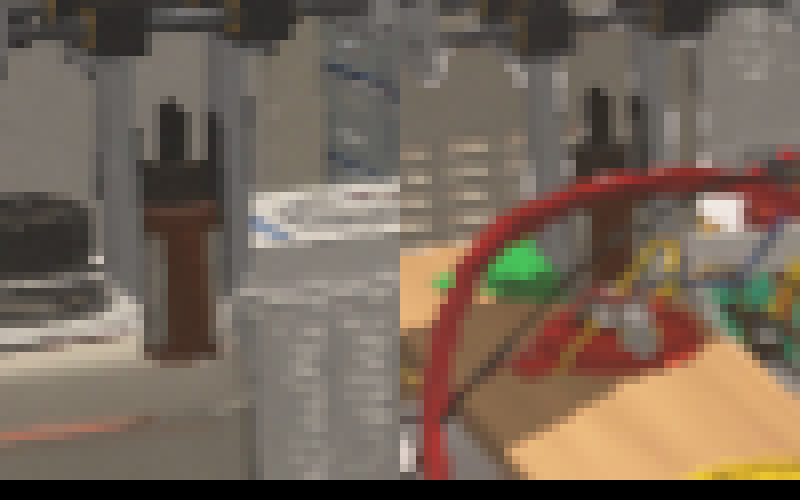

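```bash
python3 - <<'E'
from h import *
np.set_printoptions(linewidth=200)
a=dict(np.load("side_p1.npz"));b=dict(np.load("side_q.npz"))
d=np.abs(a["color"].astype(int)-b["color"]).sum(2)[164:184,194:216];print(d)
P=cloud(b)[164:184,194:216];print(P[...,1].astype(int));print(P[...,2].astype(int))
E
```

```text
[[  2   3  23  71 107 112 108 106 111  94 115  90  35  14  78  62 121 138  39  53  33   3]
 [  7   2  47 118 130 135 131 130 132 149 161 111  79  85  73  61  65  76  11   8   5   5]
 [  2   2  29  88 128 137 137 129 139 134 122 133 174 140  80  55  32  16  22  27   2   7]
 [  1   3   2  27  89 129 135 117 112  82 112 138  94  93  84  26   5  34  21  26   5   1]
 [  3   2  14  29  54 108 115  70  16  51  87  96  91  91  61  23  30  17   7   5   2   1]
 [ 11   2  42  99  96  81  54  14  55  74  83  87  82  56  25  39  55  11   2   3   3   3]
 [  4   2   7  12   4   3   7  45  69  52  37  36  31  16  21  36  22   3   2   1   1   2]
 [  2   4   4   4   3   5  26  51  47  23   2   2   1   3   3   0  11  13   5   2   2   6]
 [  1   4   2   2   3   1  13  32  16  21  11   1   5   3   4   1  19  20   8   8   2   3]
 [  1   4   2   3   2   6   9  14  49  75  28   5   2   3   5   2   9  11   1   1   2   3]
 [  3   1   4   2   3   1   2  29  70  53  16   2   2   0   4   5   3   0   4   2   3   1]
 [  7   6   1   3   3   6   1  17  42  21   5  12  11   9   4   2   3   1   3   4   7   2]
 [  1   
[... 4542 characters left out ...]
4  61  64  61  77  67  70  70  97  96  95  93  64  65  63  70]
 [113  60  62  62 105  63  63  65  65  73  63  60  65  62  92  94  92  91  63  64  67  66]
 [107  58 100 102  67  67  68  63  71  64  63  63  62  63  91  91  88  85  68  70  67  63]
 [ 59  99 100  60  65  65  68  67  69  66  69  68  70  69  67  68  84  70  65  68  64  62]
 [ 94  67  64  65  63  63  64  65  65  63  64  65  67  64  68  64  64  64  64  62  61  61]
 [ 61  63  65  62  63  61  61  64  63  61  61  63  62  60  62  62  62  60  62  62  59  63]
 [ 59  59  63  61  62  59  59  57  59  61  59  61  61  62  61  61  62  59  61  61  60  60]
 [ 62  60  60  61  60  60  61  62  64  63  61  59  59  60  60  61  61  60  62  61  58  61]]
```

The dropper is well inside the red tray (near face y≈266, tray interior 251–307), with its lower edge at the floor (row 176). Releasing.

```bash
python3 -m creep '0 0 -0.02 0 0 0; 0 0 0 0 0 0'; python3 -m creep '0 0 0 0 0 0; 0 0 0 0 0 0; 0 0 0 0 0 0; 0 0 0 0 0 0; 0 0 0 0 0 0; 0 0 0 0 0 0' 0.4; python3 -m creep '0 0 -0.3 0 0 0; 0 0 -0.5 0 0 0; 0 0 -0.7 0 0 0; 0 0 -0.8 0 0 0; 0 0 -0.8 0 0 0; 0 0 -0.7 0 0 0; 0 0 -0.4 0 0 0'
```

```text
clock: 11.35
eef_pos: [427.3, 284.9, 94.4]
eef_rot: [3.14, -0.001, 1.572]
wrist_force: [-0.9, -1.9, 6.5]
finger_gap: 32.3
finger_force: 15.0
clock: 12.1
eef_pos: [426.8, 284.7, 93.4]
eef_rot: [-3.142, 0.0, 1.572]
wrist_force: [-0.3, -0.3, 0.4]
finger_gap: 56.2
finger_force: 0.0
clock: 12.98
eef_pos: [426.9, 284.8, 263.5]
eef_rot: [3.14, -0.001, 1.572]
wrist_force: [0.1, 0.4, 0.3]
finger_gap: 56.4
finger_force: 0.0
```

```bash
python3 -m creep '-0.4 0 0 0 0 0; -0.7 0 0 0 0 0; -0.8 0 0 0 0 0; -0.8 0 0 0 0 0; -0.8 0.3 0 0 0 0; -0.8 0.3 0 0 0 0; -0.8 0.3 0 0 0 0; -0.8 0.3 0 0 0 0; -0.8 0.3 0 0 0 0; -0.8 0.3 0 0 0 0; -0.8 0.3 0 0 0 0; -0.8 0.3 0 0 0 0; -0.8 0.3 0 0 0 0; -0.8 0 0 0 0 0; -0.8 0 0 0 0 0; -0.27 0 0 0 0 0; 0 0 0 0 0 0' 0.25
python3 -m creep '0 0 0 0 0 0.0556; 0 0 0 0 0 0.0556; 0 0 0 0 0 0.0556; 0 0 0 0 0 0.0556; 0 0 0 0 0 0.0556; 0 0 0 0 0 0.0556; 0 0 0 0 0 0.0556; 0 0 0 0 0 0.0556; 0 0 0 0 0 0.0556; 0 0 0 0 0 0'; python3 look.py d1
```

```text
clock: 15.1
eef_pos: [534.8, -186.2, 260.7]
eef_rot: [-3.141, -0.001, 1.571]
wrist_force: [-0.6, 0.0, -0.4]
finger_gap: 70.5
finger_force: 0.0
clock: 16.35
eef_pos: [535.2, -185.0, 261.3]
eef_rot: [-3.141, 0.0, 0.002]
wrist_force: [-0.2, 0.0, 0.3]
finger_gap: 70.1
finger_force: 0.0
```

View pics/d1.png

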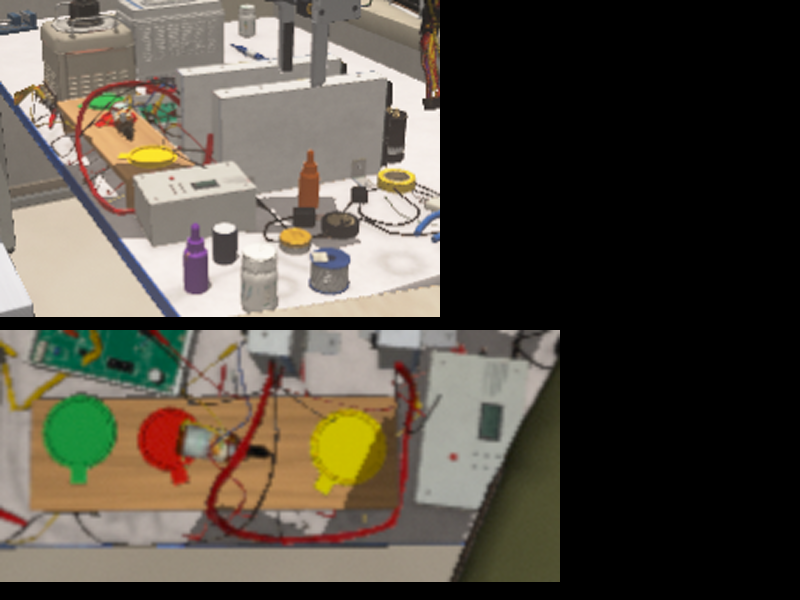

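Bad: the dropper fell over towards −y. Its base is in the red tray (top px ≈190,219) and its cap points to (216,223). Measuring how it lies.

```bash
python3 - <<'E'
from h import *
np.set_printoptions(precision=1,suppress=True,linewidth=180)
for n,ref in(("top","top0.npz"),("side","side_p1.npz")):
    a=dict(np.load(ref));b=dict(np.load(n+"_d1.npz"));P=cloud(b)
    d=np.abs(a["color"].astype(int)-b["color"]).sum(2);dz=np.abs(a["range_z"]-b["range_z"])
    m=(d>45)&(dz>6)&(P[...,0]>370)&(P[...,0]<490)&(P[...,1]>140)&(P[...,1]<330)&(P[...,2]>62)&(P[...,2]<190)
    m=cv2.morphologyEx(m.astype(np.uint8),cv2.MORPH_OPEN,np.ones((2,2)));q=P[m>0]
    c=q.mean(0);u,s,v=np.linalg.svd(q-c);print(n,len(q),c,"axis",v[0],"ext",np.ptp((q-c)@v[0]))
    for y in range(150,320,10):
        k=q[abs(q[:,1]-y)<5]
        if len(k):print(y,len(k),"x",k[:,0].min(),np.median(k[:,0]),k[:,0].max(),"z",k[:,2].min(),np.median(k[:,2]),k[:,2].max())
# red tray edge now vs before: leftmost/other extents per view
for f in("top0","top_d1"):
    b=dict(np.load(f+".npz"));hsv=cv2.cvtColor(b["color"],cv2.COLOR_RGB2HSV);H=hsv[...,0]
    m=(((H>172)|(H<8))&(hsv[...,1]>120)).astype(np.uint8);m[:, :160]=0;m[:,200:]=0;m[:200]=0;m[:236]=m[:236];v,u=np.nonzero(m)
    for r in range(205,234):
        uu=u[v==r]
        if len(uu):print(f,r,uu.min(),uu.max(),end='; ')
    print()
E
```

```text
top 174 [414.6 219.4 104.4] axis [ 0.1  0.1 -1. ] ext 1487.7725158532317
150 2 x 400.3955924378625 401.70348427284426 403.01137610782604 z 156.8077116050904 158.27049384227348 159.73327607945657
160 4 x 404.08960007837754 408.2419594695822 412.4772007371585 z 64.92068745020538 70.0213622591782 73.87907267207197
170 12 x 404.0221645485719 407.85991104371647 412.56075820013 z 61.17229538695324 75.41181477187172 80.45770232580139
180 16 x 404.5384809310744 410.30595592928137 415.3576592248496 z 59.905691765845404 77.98245376898308 169.5294205399964
190 2 x 407.3955442966428 409.1981070004344 411.00066970422597 z 63.29055628603032 116.27598281596795 169.26140934590558
200 14 x 394.6645499881379 420.25760786090984 426.73609115790345 z 84.68758901241267 94.38053131915342 162.43172291806763
210 15 x 401.7011513808825 405.5801553775407 414.00047074611666 z 58.78216824523997 92.62414190999993 100.56816880031192
220 9 x 401.5903878302428 423.14536207627356 428.6021895148966 z 59.19208092924555 96.36762963375122 103.01196542192133
230 21 x 407.49270631386656 422.49210320354354 431.9531992094453
[... 1986 characters left out ...]
top0 224 171 194; top0 225 171 189; top0 226 172 188; top0 227 173 187; top0 228 174 185; top0 229 176 199; top0 230 179 199; top0 231 181 199; top0 232 181 199; top0 233 181 199; 
top_d1 208 176 184; top_d1 209 175 186; top_d1 210 173 187; top_d1 211 172 188; top_d1 212 171 184; top_d1 213 171 183; top_d1 214 170 183; top_d1 215 170 183; top_d1 216 170 183; top_d1 217 169 183; top_d1 218 169 183; top_d1 219 169 183; top_d1 220 169 182; top_d1 221 169 195; top_d1 222 170 182; top_d1 223 170 182; top_d1 224 171 195; top_d1 225 171 195; top_d1 226 172 195; top_d1 227 173 187; top_d1 228 174 185; top_d1 229 176 199; top_d1 230 180 199; top_d1 231 181 199; top_d1 232 181 199; top_d1 233 182 199;
```

The dropper lies along −y, base near (421,265) and axis height about 85 mm, tilted roughly 10° nose-down over the rim. The depth points put it straight through the hanging wires, so those aren't solid. I probably set its +y edge on the rim, because I biased it about 7 mm off centre. I'll pick it up, lay it on the open bench, then re-grasp with the tool tilted so it can be turned upright.

```bash
python3 -m creep '0 0 0 0 0 -0.0566; 0 0 0 0 0 -0.0566; 0 0 0 0 0 -0.0566; 0 0 0 0 0 -0.0566; 0 0 0 0 0 -0.0566; 0 0 0 0 0 -0.0566; 0 0 0 0 0 -0.0566; 0 0 0 0 0 -0.0566; 0 0 0 0 0 -0.0566; 0 0 0 0 0 0'
python3 -m creep '0.4 -0.2 0 0 0 0; 0.7 -0.3 0 0 0 0; 0.8 -0.3 0 0 0 0; 0.8 -0.3 0 0 0 0; 0.8 -0.3 0 0 0 0; 0.8 -0.3 0 0 0 0; 0.8 -0.3 0 0 0 0; 0.8 -0.3 0 0 0 0; 0.8 -0.3 0 0 0 0; 0.8 0 0 0 0 0; 0.8 0 0 0 0 0; 0.8 0 0 0 0 0; 0.8 0 0 0 0 0; 0.5 0 0 0 0 0; 0.3 0 0 0 0 0; 0 0 0 0 0 0; 0 0 0 0 0 0'
```

```text
clock: 17.7
eef_pos: [535.3, -185.7, 261.4]
eef_rot: [-3.142, -0.0, 1.602]
wrist_force: [0.5, 0.1, 0.8]
finger_gap: 70.6
finger_force: 0.0
clock: 19.82
eef_pos: [418.8, 238.2, 261.5]
eef_rot: [3.142, 0.0, 1.599]
wrist_force: [-0.8, 0.1, -0.7]
finger_gap: 70.6
finger_force: 0.0
```

```bash
python3 -m creep '0.1 0 0.3 0 0 0; 0 0 0.6 0 0 0; 0 0 0.8 0 0 0; 0 0 0.8 0 0 0; 0 0 0.8 0 0 0; 0 0 0.6 0 0 0; 0 0 0.4 0 0 0; 0 0 0.25 0 0 0; 0 0 0.1 0 0 0; 0 0 0 0 0 0'
python3 -m creep '0 0 0 0 0 0; 0 0 0 0 0 0; 0 0 0 0 0 0; 0 0 0 0 0 0; 0 0 0 0 0 0; 0 0 0 0 0 0; 0 0 0 0 0 0; 0 0 0 0 0 0' 1 15
```

```text
clock: 21.08
eef_pos: [418.8, 242.9, 75.7]
eef_rot: [3.141, -0.0, 1.6]
wrist_force: [-0.3, -0.3, -0.2]
finger_gap: 70.3
finger_force: 0.0
clock: 22.08
eef_pos: [418.7, 242.8, 75.5]
eef_rot: [3.142, -0.0, 1.6]
wrist_force: [0.2, -0.2, 1.6]
finger_gap: 33.1
finger_force: 14.0
```

```bash
python3 -m creep '0 0 -0.3 0 0 0; 0 0 -0.6 0 0 0; 0 0 -0.8 0 0 0; 0 0 -0.8 0 0 0; 0 0 -0.8 0 0 0; 0 0 -0.8 0 0 0; 0 0 -0.4 0 0 0; 0 0 -0.2 0 0 0; 0 0 0 0 0 0'
python3 -m creep '-0.4 0.2 0 0 0 0; -0.7 0.4 0 0 0 0; -0.8 0.4 0 0 0 0; -0.8 0.4 0 0 0 0; -0.8 0.4 0 0 0 0; -0.8 0.4 0 0 0 0; -0.8 0.4 0 0 0 0; -0.8 0.4 0 0 0 0; -0.8 0.4 0 0 0 0; -0.8 0.4 0 0 0 0; -0.8 0.4 0 0 0 0; -0.8 0.4 0 0 0 0; -0.8 0.4 0 0 0 0; -0.8 0.3 0 0 0 0; -0.8 0 0 0 0 0; -0.8 0 0 0 0 0; -0.4 0 0 0 0 0; 0 0 0 0 0 0'
python3 - <<'E'
from cell import manip
from h import *
np.set_printoptions(precision=1,suppress=True)
s=manip.camera("side");st=manip.read_state();p=st["eef_pos"];print(p,st["finger_gap"])
P=cloud(s);np.savez("side_l",**s);q=P.reshape(-1,3)
for y in range(-120,70,10):
    k=q[(abs(q[:,1]-p[1]-y)<5)&(abs(q[:,0]-p[0])<22)&(q[:,2]>p[2]-60)&(q[:,2]<p[2]+40)]
    if len(k):print(y,len(k),"x",k[:,0].min()-p[0],k[:,0].max()-p[0],"z",k[:,2].min()-p[2],k[:,2].max()-p[2])
u=cv2.projectPoints((np.linalg.inv(s["T"])[:3]@np.r_[p,1]).reshape(1,1,3),np.zeros(3),np.zeros(3),s["camera_matrix"],np.array([float(s["k1"]),0,0,0]))[0].ravel().astype(int);print(u)
a=cv2.cvtColor(s["color"],4)[max(0,u[1]-60):u[1]+60,u[0]-80:u[0]+80];cv2.imwrite("pics/l.png",cv2.resize(a,None,fx=4,fy=4,interpolation=2))
E
```

```text
clock: 23.2
eef_pos: [418.6, 242.7, 263.1]
eef_rot: [-3.141, 0.0, 1.6]
wrist_force: [0.6, 0.6, -0.9]
finger_gap: 33.4
finger_force: 14.0
clock: 25.45
eef_pos: [645.1, -259.8, 262.6]
eef_rot: [-3.141, -0.001, 1.599]
wrist_force: [-0.2, 0.7, -0.5]
finger_gap: 33.1
finger_force: 14.0
[ 645.3 -258.8  262.9] 33.24523006053516
-90 1 x -11.088317537449598 -11.088317537449598 z -9.874784009705763 -9.874784009705763
-80 24 x -16.511803019618014 -4.0915358240998785 z -12.855328659040367 -1.108719515811515
-70 24 x -16.204193018379783 -4.88367628243418 z -11.43487768908426 6.174129381973103
-60 54 x -21.31981660215672 3.782234171729101 z -12.14780796343257 9.140914105677211
-50 53 x -19.878328045699504 8.33521824812135 z -9.37632132739725 14.531824356779623
-40 74 x -21.878394430969365 9.436999409382679 z -12.509068507344352 19.63245371439632
-30 46 x -21.64144546863338 4.722633117158921 z -9.310076187395168 23.182353941414817
-20 48 x -21.61130313631577 6.514417826916429 z -5.449916755083336 24.7716388915523
-10 99 x -21.929965104119105 21.967364902999748 z -2.7134601217166505 39.82179007494261
0 40 x -21.734935953431318 18.09959061363668 z -1.2815290619302004 39.090082354836795
10 6 x -2.826784434979345 17.351771665227943 z 23.24175010062271 35.37275548111137
[367 155]
```

View pics/l.png

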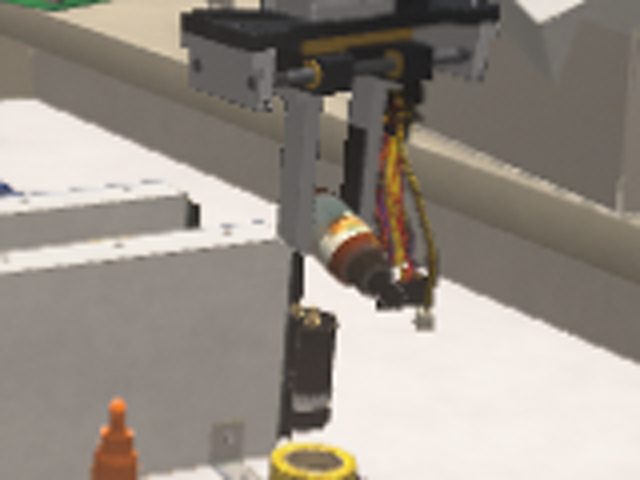

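```bash
python3 -m creep '0 0 0 0 0 0.0577; 0 0 0 0 0 0.0577; 0 0 0 0 0 0.0577; 0 0 0 0 0 0.0577; 0 0 0 0 0 0.0577; 0 0 0 0 0 0.0577; 0 0 0 0 0 0.0577; 0 0 0 0 0 0.0577; 0 0 0 0 0 0.0577; 0 0 0 0 0 0.0577; 0 0 0 0 0 0.0577; 0 0 0 0 0 0'
python3 -m creep '0 0 0.4 0 0 0; 0 0 0.7 0 0 0; 0 0 0.8 0 0 0; 0 0 0.8 0 0 0; 0 0 0.8 0 0 0; 0 0 0.8 0 0 0; 0 0 0.8 0 0 0; 0 0 0.5 0 0 0; 0 0 0.3 0 0 0; 0 0 0.1 0 0 0; 0 0 0 0 0 0' - 10
python3 -m creep '0 0 0.08 0 0 0; 0 0 0.08 0 0 0; 0 0 0.08 0 0 0; 0 0 0.08 0 0 0; 0 0 0.04 0 0 0; 0 0 0 0 0 0' - 8
```

```text
clock: 27.0
eef_pos: [645.7, -257.6, 263.7]
eef_rot: [-3.141, -0.0, -0.391]
wrist_force: [0.3, 0.0, -0.9]
finger_gap: 32.9
finger_force: 14.0
clock: 28.38
eef_pos: [645.8, -258.9, 24.1]
eef_rot: [3.142, -0.001, -0.394]
wrist_force: [-0.1, -0.2, -0.0]
finger_gap: 33.3
finger_force: 9.4
clock: 29.12
eef_pos: [645.5, -258.8, 9.0]
eef_rot: [-3.142, 0.0, -0.394]
wrist_force: [0.8, 0.1, 0.4]
finger_gap: 32.8
finger_force: 7.7
```

```bash
python3 -m creep '0 0 0.05 0 0 0; 0 0 0.05 0 0 0; 0 0 0.02 0 0 0; 0 0 0 0 0 0'; python3 -m creep '0 0 0 0 0 0; 0 0 0 0 0 0; 0 0 0 0 0 0; 0 0 0 0 0 0; 0 0 0 0 0 0' 0.4; python3 -m creep '0 0 -0.3 0 0 0; 0 0 -0.6 0 0 0; 0 0 -0.8 0 0 0; 0 0 -0.8 0 0 0; 0 0 -0.8 0 0 0; -0.5 0 -0.5 0 0 0; -0.8 0 0 0 0 0; -0.8 0 0 0 0 0; -0.8 0 0 0 0 0; -0.8 0 0 0 0 0; -0.8 0 0 0 0 0; 0 0 0 0 0 0'
cat > lie.py <<'E'
from cell import manip
from h import *
np.set_printoptions(precision=1,suppress=True)
for n in("side","top"):
    s=manip.camera(n);np.savez(n+"_m",**s);P=cloud(s);hsv=cv2.cvtColor(s["color"],cv2.COLOR_RGB2HSV)
    m=(P[...,0]>545)&(P[...,0]<740)&(P[...,1]>-330)&(P[...,1]<-205)&(P[...,2]>6)&(P[...,2]<60)&(s["color"].max(2)<150)
    k,l,stt,c=cv2.connectedComponentsWithStats(m.astype(np.uint8));
    if k<2: print(n,"none");continue
    i=1+np.argmax(stt[1:,4]);q=P[l==i];c=q.mean(0);u,sv,v=np.linalg.svd(q-c,full_matrices=False);t=(q-c)@v[0]
    print(n,len(q),stt[i],"c",c,"axis",v[0],"ends",c+v[0]*t.min(),c+v[0]*t.max(),"zmax",q[:,2].max())
    for a in np.arange(-50,60,10):
        w=q[abs(t-a)<5]
        if len(w):print(a,w.mean(0),"w",np.ptp((w-c)[:,:2]@np.array([-v[0][1],v[0][0]])))
E
python3 lie.py
```

```text
clock: 29.62
eef_pos: [645.5, -258.8, 4.2]
eef_rot: [3.142, 0.0, -0.394]
wrist_force: [0.3, -0.5, -0.1]
finger_gap: 32.1
finger_force: 8.0
clock: 30.25
eef_pos: [645.5, -258.8, 4.2]
eef_rot: [3.142, 0.0, -0.394]
wrist_force: [-0.5, 0.5, -0.2]
finger_gap: 56.4
finger_force: 0.0
clock: 31.75
eef_pos: [478.4, -189.3, 157.5]
eef_rot: [3.142, -0.001, -0.394]
wrist_force: [-0.2, 0.3, 0.6]
finger_gap: 56.6
finger_force: 0.0
side 207 [327 242  41  15 207] c [ 601.  -257.2   18.6] axis [-0.9  0.3  0.1] ends [ 654.4 -276.6   13.6] [ 558.3 -241.7   22.7] zmax 42.647125750847295
-50 [ 648.5 -277.8   18.5] w 22.650974227858107
-40 [ 636.1 -275.1   10. ] w 2.738681016336919
-30 [ 626.4 -271.2   11.7] w 5.106090084785521
-20 [ 618.2 -266.6    9. ] w 4.128211193596457
-10 [ 607.4 -262.5   11.1] w 5.017407574313159
0 [ 601.6 -254.5   19.5] w 29.689585494870684
10 [ 594.3 -247.8   19.8] w 17.72875102318178
20 [ 585.8 -242.3   17.8] w 16.60975937344869
30 [ 576.4 -236.4   16.8] w 9.27742281336917
40 [ 557.9 -263.9   28.6] w 80.0623303705579
50 [ 545.4 -281.7   39.6] w 0.0
top 99 [343 144  14  14  99] c [ 644.  -254.    27.2] axis [-0.6  0.8  0. ] ends [ 658.1 -274.5   26. ] [ 628.3 -231.    28.5] zmax 36.78466935160145
-20 [ 652.8 -270.8   24.9] w 29.344075796960233
-10 [ 650.6 -262.1   27. ] w 40.80015256706417
0 [ 644.9 -253.9   27.2] w 41.69364166199303
10 [ 640.3 -246.5   29.1] w 31.776498787804563
20 [ 633.  -238.9   26.9] w 11.774965777763693
30 [ 624.9 -235.3   28.8] w 6.827340195614284
```

```bash
python3 - <<'E'
from h import *
np.set_printoptions(precision=1,suppress=True)
for n in("side","top"):
    s=dict(np.load(n+"_m.npz"));P=cloud(s)
    m=(P[...,0]>550)&(P[...,0]<720)&(P[...,1]>-318)&(P[...,1]<-205)&(P[...,2]>(8 if n=="side" else 10))&(P[...,2]<60)&(np.hypot(P[...,0]-522,P[...,1]+293)>42)
    q=P[m];print(n,len(q))
    A=-0.394;t=np.array([np.cos(A),np.sin(A)]);w=np.array([-t[1],t[0]]);o=np.array([645.5,-258.8])
    a=(q[:,:2]-o)@t;b=(q[:,:2]-o)@w
    for k in range(-100,50,10):
        i=abs(a-k)<5
        if i.sum()>1:print(k,i.sum(),"across",np.percentile(b[i],[3,50,97]),"z",np.percentile(q[i,2],[5,50,97]))
E
```

```text
side 378
-80 14 across [-10.   -6.5  -1.1] z [12.  17.1 20.8]
-70 21 across [-11.   -5.7  -1.1] z [12.3 16.7 20.8]
-60 31 across [-15.   -9.6   1.4] z [12.1 19.3 25. ]
-50 31 across [-15.2 -11.4   0.1] z [10.4 21.  25.7]
-40 47 across [-20.2 -14.7   3.7] z [10.4 23.5 30.4]
-30 46 across [-20.8 -16.2  -3.4] z [11.4 24.4 31.3]
-20 42 across [-21.4 -16.8  -3. ] z [11.  23.4 32.1]
-10 46 across [-21.5 -16.3  -2.8] z [ 9.6 23.9 32.6]
0 47 across [-20.3 -16.9  -0.5] z [10.6 23.7 33.3]
10 45 across [-22.9 -15.6  -2.2] z [10.2 24.2 31.9]
20 4 across [-18.8 -14.3  -2. ] z [13.5 25.3 30.6]
top 166
-30 19 across [-12.9  -2.4  15.5] z [22.9 30.  37. ]
-20 39 across [-15.3   1.7  17.7] z [15.8 29.8 37. ]
-10 30 across [-18.6   3.3  17.2] z [19.3 29.9 34.9]
0 35 across [-14.5   0.3  17.5] z [20.  30.3 36.3]
10 31 across [-13.1   3.4  17.2] z [18.4 30.7 36.7]
20 6 across [-9.9  2.1 51.4] z [15.1 27.5 31.8]
```

The dropper now lies flat along the tool-x line: base at +17 mm, body from −43 to +17, axis at z≈16.5. I'll grip it 38 mm from its base with the tool tilted 45°.

```bash
python3 -m creep '0.3 0 0 0 0 0; 0.185 0 0 0 0 0; 0 0 0 0 0.05 0; 0 0 0 0 0.05 0; 0 0 0 0 0.05 0; 0 0 0 0 0.05 0; 0 0 0 0 0.05 0; 0 0 0 0 0 0; 0 0 0 0 0 0' 0.25
```

```text
clock: 32.98
eef_pos: [498.2, -197.4, 156.8]
eef_rot: [-3.141, -0.783, -0.394]
wrist_force: [-0.0, -0.6, 0.6]
finger_gap: 70.7
finger_force: 0.0
```

```bash
python3 -m creep '0 0 0.3 0 0 0; 0 0 0.5 0 0 0; 0 0 0.7 0 0 0; 0 0 0.7 0 0 0; 0 0 0.7 0 0 0; 0 0 0.5 0 0 0; 0 0 0.4 0 0 0; 0 0 0.4 0 0 0; 0 0 0.4 0 0 0; 0 0 0.3 0 0 0; 0 0 0.2 0 0 0; 0 0 0 0 0 0; 0 0 0 0 0 0'; python3 -c "
from cell import manip
import cv2
s=manip.camera('side')['color'][150:300,250:450];cv2.imwrite('pics/g2.png',cv2.resize(cv2.cvtColor(s,4),None,fx=4,fy=4,interpolation=2))"
```

```text
clock: 34.6
eef_pos: [606.8, -239.2, 44.3]
eef_rot: [-3.132, -0.79, -0.394]
wrist_force: [-0.5, 0.2, -0.4]
finger_gap: 70.9
finger_force: 0.0
```

View pics/g2.png

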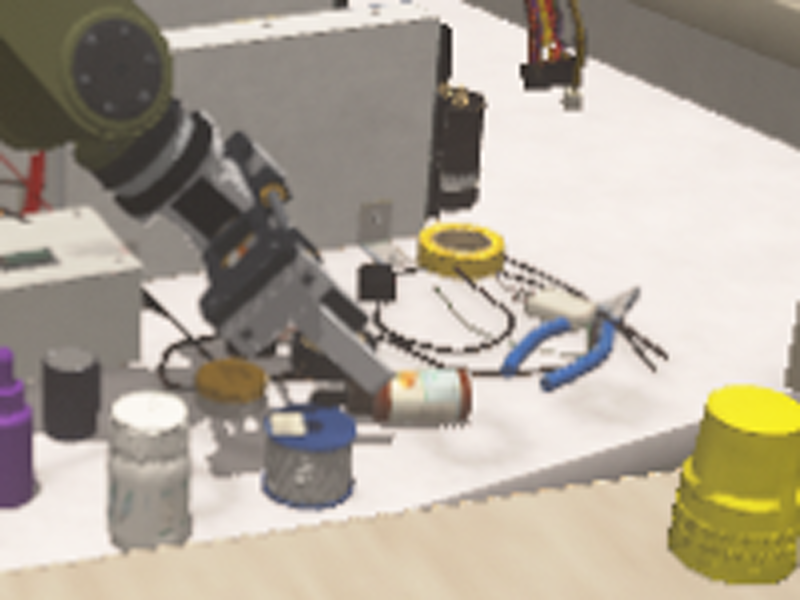

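The side picture shows the dropper lying label-up (crop 425,395), with the tilted fingers just reaching over its neck. The spool, tin and can are clear of the gripper. Advancing.

```bash
python3 -m creep '-0.05 0 0.3 0 0 0; -0.05 0 0.3 0 0 0; 0 0 0.2 0 0 0; 0 0 0.15 0 0 0; 0 0 0.1 0 0 0; 0 0 0.06 0 0 0; 0 0 0 0 0 0; 0 0 0 0 0 0'
```

```text
clock: 35.65
eef_pos: [632.3, -249.7, 9.5]
eef_rot: [-3.133, -0.788, -0.394]
wrist_force: [0.4, -0.1, 0.6]
finger_gap: 70.4
finger_force: 0.3
```

```bash
python3 -m creep '0 0 0 0 0 0; 0 0 0 0 0 0; 0 0 0 0 0 0; 0 0 0 0 0 0; 0 0 0 0 0 0; 0 0 0 0 0 0; 0 0 0 0 0 0; 0 0 0 0 0 0; 0 0 0 0 0 0' 1 15
```

```text
clock: 36.78
eef_pos: [632.4, -249.7, 9.4]
eef_rot: [-3.133, -0.788, -0.394]
wrist_force: [-0.9, -0.9, 0.8]
finger_gap: 31.5
finger_force: 15.0
```

```bash
python3 -m creep '0.2 0 -0.2 0 0 0; 0.5 0 -0.5 0 0 0; 0.57 0 -0.57 0 0 0; 0.57 0 -0.57 0 0 0; 0.57 0 -0.57 0 0 0; 0.57 0 -0.57 0 0 0; 0.57 0 -0.57 0 0 0; 0.57 0 -0.57 0 0 0; 0.3 0 -0.3 0 0 0; -0.2 0 -0.2 0 0 0; -0.5 0 -0.5 0 0 0; -0.57 0 -0.57 0 0 0; -0.57 0 -0.57 0 0 0; -0.57 0 -0.57 0 0 0; -0.57 0 -0.57 0 0 0; -0.3 0 -0.3 0 0 0; 0 0 0 0 0 0'
python3 -m creep '0 0 0 0 -0.05 0; 0 0 0 0 -0.05 0; 0 0 0 0 -0.05 0; 0 0 0 0 -0.05 0; 0 0 0 0 -0.05 0; 0 0 0 0 -0.05 0; 0 0 0 0 -0.05 0; 0 0 0 0 -0.05 0; 0 0 0 0 -0.05 0; 0 0 0 0 -0.05 0; 0 0 0 0 0 0; 0 0 0 0 0 0'
python3 -c "
from cell import manip
print(manip.read_state()['joints'])"
```

```text
clock: 38.9
eef_pos: [463.3, -177.3, 132.1]
eef_rot: [-3.09, -0.797, -0.394]
wrist_force: [-0.2, -0.2, -0.6]
finger_gap: 31.4
finger_force: 15.0
clock: 40.4
eef_pos: [473.8, -166.0, 134.2]
eef_rot: [-3.055, 0.58, -0.269]
wrist_force: [0.2, 0.5, -0.3]
finger_gap: 31.4
finger_force: 15.0
[-0.41345365  0.62979805  1.32178273  0.00657999  1.77546797  1.45125182]
```

```bash
cat > ori.py <<'E'
import sys,numpy as np
from cell import manip
from scipy.spatial.transform import Rotation as R
np.set_printoptions(precision=4,suppress=True)
E=lambda r:R.from_euler('xyz',r)
g=E([-3.133,-.788,-.394]);d=np.array([-np.cos(-.394),-np.sin(-.394),0]);dt=g.inv().apply(d)
st=manip.read_state();c=E(st["eef_rot"]);p=st["eef_pos"]
print("d_tool",dt,"d now",c.apply(dt),"pos",p,"rot",st["eef_rot"],"q",st["joints"])
# grasp-time frame turned upright: rotate about horizontal axis taking d->z, then about z to the wanted azimuth
ax=np.cross(d,[0,0,1]);up=R.from_rotvec(ax*np.pi/2)*g
yaw=float(sys.argv[1])           # azimuth of the arm plane wanted
des=R.from_euler('z',yaw+.394)*up
rv=(c.inv()*des).as_rotvec();print("turn units",rv/np.pi,"deg",np.degrees(np.linalg.norm(rv)))
if len(sys.argv)>2:
    t=np.array(list(map(float,sys.argv[2:5])));w=t-p;print("shift units in present tool axes",c.inv().apply(w)/40,"in wanted axes",des.inv().apply(w)/40)
    print("world z up in tool",c.inv().apply([0,0,1]))
E
python3 ori.py -0.344 463 -170 270
```

```text
d_tool [-0.7053 -0.0061 -0.7089] d now [-0.21    0.0009  0.9777] pos [ 473.7761 -165.9944  134.1742] rot [-3.0555  0.5799 -0.2688] q [-0.4135  0.6298  1.3218  0.0066  1.7755  1.4513]
turn units [-0.0095 -0.0636  0.0217] deg 12.215279241403946
shift units in present tool axes [-2.0555 -0.0659 -2.7173] in wanted axes [-2.5507  0.1658 -2.2538]
world z up in tool [-0.5479 -0.072  -0.8334]
```

```bash
python3 -m creep '0 0 0 -0.0032 -0.0212 0.0072; 0 0 0 -0.0032 -0.0212 0.0072; 0 0 0 -0.0032 -0.0212 0.0072; -0.2 0 -0.2 0 0 0; -0.36 0.02 -0.32 0 0 0; -0.36 0.02 -0.32 0 0 0; -0.36 0.02 -0.32 0 0 0; -0.36 0.02 -0.32 0 0 0; -0.36 0.02 -0.32 0 0 0; -0.36 0.02 -0.32 0 0 0; -0.2 0.02 -0.2 0 0 0; 0 0 0 0 0 0'; python3 ori.py -0.344 463 -170 270
```

```text
clock: 41.9
eef_pos: [465.0, -169.7, 272.9]
eef_rot: [-3.133, 0.784, -0.344]
wrist_force: [-0.5, -0.8, -2.1]
finger_gap: 32.0
finger_force: 15.0
d_tool [-0.7053 -0.0061 -0.7089] d now [ 0.0013 -0.0005  1.    ] pos [ 464.9884 -169.7472  272.9226] rot [-3.1329  0.7842 -0.3436] q [-0.405   0.6226  1.0844 -0.0435  2.2178  1.501 ]
turn units [0.0001 0.0005 0.0001] deg 0.08455622248730876
shift units in present tool axes [0.02   0.0234 0.0831] in wanted axes [0.0199 0.0234 0.0831]
world z up in tool [-0.7063 -0.0061 -0.7079]
```

Upright again (axis within 0.1°), underside about 33 mm below the TCP. Swinging to above the red tray.

```bash
python3 -m creep '0 -0.4 0 -0.0072 0 -0.0072; 0 -0.8 0 -0.0144 0 -0.0144; 0 -0.8 0 -0.0144 0 -0.0144; 0 -0.8 0 -0.0144 0 -0.0144; 0 -0.8 0 -0.0144 0 -0.0144; 0 -0.8 0 -0.0144 0 -0.0144; 0 -0.8 0 -0.0144 0 -0.0144; 0 -0.8 0 -0.0144 0 -0.0144; 0 -0.8 0 -0.0144 0 -0.0144; 0 -0.8 0 -0.0144 0 -0.0144; 0 -0.8 0 -0.0144 0 -0.0144; 0 -0.8 0 -0.0144 0 -0.0144; 0 -0.8 0 -0.0144 0 -0.0144; 0 -0.8 0 -0.0144 0 -0.0144; 0 -0.6 0 -0.011 0 -0.011; 0 -0.2 0 -0.0036 0 -0.0036; 0 0 0 0 0 0; 0 0 0 0 0 0'; python3 ori.py 0.58 420 276 250
cat > drop.py <<'E'
from cell import manip
from h import *
np.set_printoptions(precision=1,suppress=True)
s=manip.camera("side");np.savez("side_u",**s);P=cloud(s);p=manip.read_state()["eef_pos"]
c=s["color"].astype(int);q=P.reshape(-1,3);C=c.reshape(-1,3)
for z in range(-44,80,8):
    i=(np.hypot(*(q[:,:2]-p[:2]-[6,4]).T)<28)&(abs(q[:,2]-p[2]-z)<4)
    if i.sum()>2:
        k=q[i]-p;print(z,i.sum(),"x",np.percentile(k[:,0],[3,97]),"y",np.percentile(k[:,1],[5,50]),"rgb",C[i].mean(0))
E
python3 drop.py
```

```text
clock: 44.15
eef_pos: [427.9, 275.7, 274.8]
eef_rot: [-3.137, 0.781, 0.581]
wrist_force: [-0.2, 1.0, -0.9]
finger_gap: 31.4
finger_force: 15.0
d_tool [-0.7053 -0.0061 -0.7089] d now [-0.0032  0.001   1.    ] pos [427.9155 275.6883 274.7839] rot [-3.1366  0.7807  0.581 ] q [ 0.5204  0.655   1.0276 -0.0479  2.2384  1.4981]
turn units [ 0.0014 -0.0007  0.0002] deg 0.2773055898155606
shift units in present tool axes [ 0.3216 -0.1124  0.5542] in wanted axes [ 0.3227 -0.1102  0.554 ]
world z up in tool [-0.7037 -0.0035 -0.7104]
-36 9 x [-9.5 17.2] y [-16.5  -6. ] rgb [128.3 112.9 101.6]
-28 27 x [-11.   16.6] y [-17.  -11.1] rgb [89.1 74.3 64.6]
-20 26 x [-11.2  15.1] y [-15.8 -12.2] rgb [101.7  89.1  78.2]
-12 27 x [-11.2  15.5] y [-16.3 -11.4] rgb [99.7 86.7 76.4]
-4 30 x [-12.9  21.7] y [-18.  -12.8] rgb [92.5 81.4 73.6]
4 34 x [-14.4  24.8] y [-22.4 -11. ] rgb [88.1 78.2 71.7]
12 41 x [-15.1  15.2] y [-20.4  -9.5] rgb [100.1  91.3  84.5]
20 36 x [-9.9 21.5] y [-18.  -11.2] rgb [87.4 72.4 64.9]
28 34 x [-9.8 27.3] y [-15.7  -6.3] rgb [84.3 72.8 66.4]
36 26 x [-7.3 31. ] y [-15.4  -6.2] rgb [63.3 58.9 54.5]
44 15 x [-5.6 10.2] y [-11.5  -4.8] rgb [51.9 46.7 42.1]
52 10 x [-1.8 10.4] y [-7.2 -3. ] rgb [42.4 39.9 37. ]
60 12 x [-1.8  8.8] y [-5.7 -1.1] rgb [46.8 43.9 41.2]
```

```bash
python3 -m creep '-0.07 -0.03 0.07 0 0 0; -0.07 -0.03 0.07 0 0 0; 0.2 0 0.2 0 0 0; 0.4 0 0.4 0 0 0; 0.4 0 0.4 0 0 0; 0.4 0 0.4 0 0 0; 0.4 0 0.4 0 0 0; 0.4 0 0.4 0 0 0; 0.3 0 0.3 0 0 0; 0.2 0 0.2 0 0 0; 0.1 0 0.1 0 0 0; 0 0 0 0 0 0; 0 0 0 0 0 0'; python3 ori.py 0.58 420 273.5 100; python3 drop.py
```

```text
clock: 45.82
eef_pos: [420.1, 275.1, 117.1]
eef_rot: [-3.137, 0.779, 0.583]
wrist_force: [0.3, 0.3, 0.6]
finger_gap: 31.5
finger_force: 15.0
d_tool [-0.7053 -0.0061 -0.7089] d now [-0.0042  0.0002  1.    ] pos [420.1217 275.0754 117.0527] rot [-3.1365  0.7794  0.5825] q [ 0.5256  0.7746  1.2034 -0.0375  1.9421  1.5167]
turn units [ 0.0017 -0.0011  0.0006] deg 0.37559408027743474
shift units in present tool axes [0.2824 0.0328 0.3201] in wanted axes [0.2836 0.034  0.319 ]
world z up in tool [-0.7028 -0.0036 -0.7113]
-44 5 x [-12.   30.1] y [-14.5  -1.4] rgb [126.   58.6  42.4]
-36 3 x [-8.8 20.1] y [-6.1 -0.6] rgb [114.   77.3  63. ]
-28 12 x [-10.7  18.6] y [-20.9  -9.2] rgb [101.2  79.8  63.6]
-20 17 x [-10.1  16.3] y [-19.4 -12.8] rgb [112.1  95.2  75.6]
-12 24 x [-11.9  15.5] y [-18.7 -13.1] rgb [101.7  86.4  68.9]
-4 21 x [-11.8  23. ] y [-18.5 -13. ] rgb [92.7 77.1 66. ]
4 19 x [-8.7 16.6] y [-22.9 -16. ] rgb [97.7 86.7 78.5]
12 15 x [-15.9  11.3] y [-22.9   5.5] rgb [119.7 101.8  95.5]
20 28 x [-10.1  20.9] y [-17.7  -7.8] rgb [108.1  76.2  68.2]
28 30 x [-8.8 28.2] y [-12.9  -8.3] rgb [91.6 78.1 70.3]
36 20 x [-6.2 29.8] y [-12.   -7.8] rgb [66.3 58.9 52.1]
44 17 x [-2.8 18.4] y [-10.6  -2.5] rgb [68.6 61.2 54.9]
52 9 x [-1.5  7.5] y [-8.8 -3.3] rgb [50.4 44.9 40.1]
60 13 x [0.2 8.7] y [-5.8 -2.2] rgb [58.3 52.9 49.2]
```

```bash
python3 -m creep '0.1 0.02 0.11 0 0 0; 0.1 0 0.1 0 0 0; 0.05 0 0.05 0 0 0; 0 0 0 0 0 0; 0 0 0 0 0 0'; python3 -m creep '0.02 0 0.02 0 0 0; 0.02 0 0.02 0 0 0; 0 0 0 0 0 0'
```

```text
clock: 46.5
eef_pos: [420.2, 274.3, 102.2]
eef_rot: [-3.136, 0.78, 0.583]
wrist_force: [-0.2, -0.3, -0.6]
finger_gap: 31.7
finger_force: 15.0
clock: 46.88
eef_pos: [420.1, 274.2, 99.9]
eef_rot: [-3.136, 0.78, 0.583]
wrist_force: [0.1, -0.5, 1.8]
finger_gap: 31.8
finger_force: 15.0
```

Contact comes at 99.9, and 99.6 was expected for the floor. A slight press, then release and back off along the tool axis.

```bash
python3 -m creep '0.01 0 0.01 0 0 0; 0 0 0 0 0 0; 0 0 0 0 0 0' - 6; python3 -m creep '0 0 0 0 0 0; 0 0 0 0 0 0; 0 0 0 0 0 0; 0 0 0 0 0 0; 0 0 0 0 0 0; 0 0 0 0 0 0' 0.35; python3 drop.py; python3 -m creep '0 0 -0.1 0 0 0; 0 0 -0.2 0 0 0; 0 0 -0.3 0 0 0; 0 0 -0.5 0 0 0; 0 0 -0.5 0 0 0; 0 0 -0.5 0 0 0; 0 0 -0.5 0 0 0; 0 0 -0.5 0 0 0; 0 0 -0.5 0 0 0; 0 0 0 0 0 0'
```

```text
clock: 47.25
eef_pos: [420.2, 274.2, 99.8]
eef_rot: [-3.137, 0.78, 0.583]
wrist_force: [0.4, 0.3, 4.9]
finger_gap: 31.6
finger_force: 6.0
clock: 48.0
eef_pos: [420.2, 274.2, 99.2]
eef_rot: [-3.136, 0.78, 0.583]
wrist_force: [0.3, 0.3, 1.0]
finger_gap: 61.1
finger_force: 0.0
-36 25 x [-15.9  30.9] y [-12.9   0.5] rgb [120.6  59.1  44.6]
-28 13 x [-10.7  26.7] y [-18.9 -10.3] rgb [101.9  69.8  49. ]
-20 8 x [-11.5  15.2] y [-12.7  -5.2] rgb [101.1  75.6  59. ]
-12 6 x [-11.9  14.4] y [-11.9  -5.9] rgb [96.3 70.5 59.7]
-4 24 x [-12.9  18.9] y [-18.9 -12.5] rgb [105.8  91.   68.6]
4 23 x [-10.4  18.1] y [-18.3 -11.3] rgb [104.7  90.4  72.6]
12 19 x [-12.6  13.6] y [-17.  -11.1] rgb [93.  76.4 63.6]
20 23 x [-10.4  15.5] y [-17.2 -12.1] rgb [81.6 60.1 47.7]
28 7 x [-1.5 12.1] y [-13.7 -10.6] rgb [84.1 60.7 49.4]
36 12 x [-5.6  9.2] y [-11.1  -4.2] rgb [90.2 56.9 50.2]
44 14 x [-3.4 13.3] y [-8.9 -2.5] rgb [76.6 66.5 59.6]
52 12 x [-1.7 11.6] y [-9.6 -2.8] rgb [82.2 74.8 69.3]
60 10 x [-2.   9.2] y [-7.9 -2.9] rgb [64.8 58.3 53.3]
clock: 49.3
eef_pos: [505.8, 329.7, 202.2]
eef_rot: [-3.137, 0.778, 0.582]
wrist_force: [-0.0, -0.1, -0.6]
finger_gap: 61.1
finger_force: 0.0
```

```bash
python3 -m creep '0 0 0 0 0.05 0; 0 0 -0.2 0 0.05 0; 0 0 -0.3 0 0.05 0; 0 0 -0.4 0 0.05 0; 0 0 -0.4 0 0.05 0; 0 0 -0.2 0 0 0.0463; 0 0 0 0 0 0.0463; 0 0 0 0 0 0.0463; 0 0 0 0 0 0.0463; 0 0 0 0 0 0' 0.25; python3 ori.py 0 | head -1
python3 - <<'E'
from cell import manip
from h import *
np.set_printoptions(precision=1,suppress=True)
s=manip.camera("side");P=cloud(s);q=P.reshape(-1,3)
for z in range(64,184,10):
    i=(np.hypot(*(q[:,:2]-[425,276]).T)<24)&(abs(q[:,2]-z)<5)
    if i.sum()>2:print(z,i.sum(),"x",np.percentile(q[i,0],[3,97]),"y",np.percentile(q[i,1],[5,50]))
E
```

```text
clock: 50.55
eef_pos: [519.3, 338.4, 257.4]
eef_rot: [-3.136, -0.002, -0.002]
wrist_force: [-0.5, 0.5, 0.7]
finger_gap: 70.3
finger_force: 0.0
d_tool [-0.7053 -0.0061 -0.7089] d now [-0.7065  0.0036  0.7077] pos [519.3436 338.4206 257.4348] rot [-3.136  -0.0017 -0.002 ] q [0.5167 0.426  1.2314 0.004  1.48   2.0892]
64 22 x [403.8 446.4] y [261.7 268.8]
74 12 x [408.1 419.9] y [255.6 266.8]
84 8 x [407.8 434.5] y [265.  268.9]
94 21 x [409.8 439.5] y [256.4 263.3]
104 28 x [408.6 436.3] y [254.9 261.9]
114 25 x [409.7 434.9] y [257.2 262.8]
124 18 x [412.8 437.1] y [258.4 263.6]
134 10 x [413.2 432.7] y [266.2 269.6]
144 18 x [415.4 433.1] y [265.1 272.5]
154 14 x [419.6 430.6] y [266.8 270.7]
164 7 x [420.9 426.4] y [266.9 271. ]
```

The dropper is standing in the red tray (vertical profile up to about 168 mm). Now the tin.

```bash
python3 -m creep '0.1 0.4 0 0 0 0; 0.1 0.7 0 0 0 0; 0.1 0.8 0 0 0 0; 0.09 0.8 0 0 0 0; 0 0.8 0 0 0 0; 0 0.8 0 0 0 0; 0 0.8 0 0 0 0; 0 0.8 0 0 0 0; 0 0.8 0 0 0 0; 0 0.8 0 0 0 0; 0 0.8 0 0 0 0; 0 0.8 0 0 0 0; 0 0.8 0 0 0 0; 0 0.8 0 0 0 0; 0 0.8 0 0 0 0; 0 0.8 0 0 0 0; 0 0.5 0 0 0 0; 0 0.3 0 0 0 0; 0 0 0 0 0 0; 0 0 0 0 0 0'
```

```text
clock: 53.1
eef_pos: [533.9, -184.7, 254.9]
eef_rot: [-3.136, -0.002, -0.002]
wrist_force: [-0.3, 1.2, -0.2]
finger_gap: 70.2
finger_force: 0.0
```

```bash
python3 -m creep '0.02 0.03 0.3 0 0 0; 0 0 0.7 0 0 0; 0 0 0.8 0 0 0; 0 0 0.8 0 0 0; 0 0 0.8 0 0 0; 0 0 0.8 0 0 0; 0 0 0.8 0 0 0; 0 0 0.5 0 0 0; 0 0 0.3 0 0 0; 0 0 0.2 0 0 0; 0 0 0.07 0 0 0; 0 0 0 0 0 0'
python3 -m creep '0 0 0 0 0 0; 0 0 0 0 0 0; 0 0 0 0 0 0; 0 0 0 0 0 0; 0 0 0 0 0 0; 0 0 0 0 0 0; 0 0 0 0 0 0' 1 15
```

```text
clock: 54.6
eef_pos: [535.4, -185.2, 12.4]
eef_rot: [-3.136, -0.003, -0.003]
wrist_force: [0.1, -0.3, -0.4]
finger_gap: 70.4
finger_force: 0.0
clock: 55.48
eef_pos: [535.3, -185.2, 12.3]
eef_rot: [-3.136, -0.003, -0.003]
wrist_force: [-1.2, -0.7, 5.4]
finger_gap: 46.8
finger_force: 15.0
```

```bash
python3 -m creep '0 0 -0.3 0 0 0; 0 0 -0.6 0 0 0; 0 0 -0.8 0 0 0; 0 0 -0.8 0 0 0; 0 0 -0.8 0 0 0; 0 0 -0.8 0 0 0; 0 0 -0.8 0 0 0; 0 0 -0.6 0 0 0; -0.2 -0.2 -0.4 0 0 0; -0.4 -0.6 0 0 0 0; -0.4 -0.8 0 0 0 0; -0.4 -0.8 0 0 0 0; -0.4 -0.8 0 0 0 0; -0.4 -0.8 0 0 0 0; -0.4 -0.8 0 0 0 0; -0.4 -0.8 0 0 0 0; 0 -0.6 0 0 0 0; 0 -0.3 0 0 0 0; 0 0 0 0 0 0; 0 0 0 0 0 0'
python3 - <<'E'
from cell import manip
from h import *
np.set_printoptions(precision=1,suppress=True)
s=manip.camera("side");P=cloud(s);p=manip.read_state()["eef_pos"];q=P.reshape(-1,3)
for z in range(-22,18,4):
    i=(np.hypot(*(q[:,:2]-p[:2]).T)<36)&(abs(q[:,2]-p[2]-z)<2)
    if i.sum()>2:
        k=q[i]-p;print(z,i.sum(),"x",np.percentile(k[:,0],[3,97]),"y",np.percentile(k[:,1],[3,50]))
E
```

```text
clock: 57.98
eef_pos: [415.4, 73.2, 249.1]
eef_rot: [-3.136, -0.002, -0.003]
wrist_force: [0.6, -0.5, -1.1]
finger_gap: 46.6
finger_force: 15.0
-14 13 x [-21.4  10.7] y [-25.3 -20.6]
-10 21 x [-22.4  10.7] y [-26.1 -20.5]
-6 21 x [-23.5  10.8] y [-24.9 -17.7]
-2 15 x [-22.5   8.1] y [-29.2 -20.1]
2 20 x [-24.5   3.3] y [-32.8 -19.6]
6 52 x [-22.3   7.2] y [-33.5  -0. ]
10 15 x [-15.5   7. ] y [-35.1  20.7]
14 17 x [-10.7   9.4] y [-34.4  22.4]
```

```bash
python3 -m creep '0 -0.15 0.3 0 0 0; 0 0 0.6 0 0 0; 0 0 0.8 0 0 0; 0 0 0.8 0 0 0; 0 0 0.7 0 0 0; 0 0 0.4 0 0 0; 0 0 0.3 0 0 0; 0 0 0.2 0 0 0; 0 0 0.05 0 0 0; 0 0 0 0 0 0'; python3 -m creep '0 0 0.03 0 0 0; 0 0 0.03 0 0 0; 0 0 0 0 0 0; 0 0 0 0 0 0'
```

```text
clock: 59.28
eef_pos: [416.0, 80.8, 83.6]
eef_rot: [-3.136, -0.003, -0.003]
wrist_force: [0.3, -0.0, -0.5]
finger_gap: 46.4
finger_force: 15.0
clock: 59.78
eef_pos: [415.8, 80.8, 81.0]
eef_rot: [-3.136, -0.002, -0.003]
wrist_force: [0.1, 0.1, 0.5]
finger_gap: 46.4
finger_force: 15.0
```

```bash
python3 -m creep '0 0 0.02 0 0 0; 0 0 0.02 0 0 0; 0 0 0 0 0 0; 0 0 0 0 0 0'
```

```text
clock: 60.28
eef_pos: [415.8, 80.8, 79.3]
eef_rot: [-3.136, -0.002, -0.003]
wrist_force: [0.9, -0.7, -0.4]
finger_gap: 46.5
finger_force: 15.0
```

```bash
python3 -m creep '0 0 0.02 0 0 0; 0 0 0.01 0 0 0; 0 0 0 0 0 0; 0 0 0 0 0 0'
```

```text
clock: 60.78
eef_pos: [415.9, 80.8, 79.1]
eef_rot: [-3.136, -0.003, -0.003]
wrist_force: [-7.8, -1.5, 16.9]
finger_gap: 46.3
finger_force: 15.0
```

Contact is at the floor height. Easing off, then releasing.

```bash
python3 -m creep '0 0 -0.015 0 0 0; 0 0 0 0 0 0'; python3 -m creep '0 0 0 0 0 0; 0 0 0 0 0 0; 0 0 0 0 0 0; 0 0 0 0 0 0; 0 0 0 0 0 0' 0.3; python3 -m creep '0 0 -0.3 0 0 0; 0 0 -0.6 0 0 0; 0 0 -0.8 0 0 0; 0 0 -0.8 0 0 0; 0 0 -0.8 0 0 0; 0 0 -0.6 0 0 0; 0 0 -0.3 0 0 0; 0 0 0 0 0 0'
```

```text
clock: 61.02
eef_pos: [415.9, 80.8, 79.2]
eef_rot: [-3.136, -0.002, -0.003]
wrist_force: [-3.2, -0.5, 8.8]
finger_gap: 46.4
finger_force: 15.0
clock: 61.65
eef_pos: [415.8, 80.8, 78.7]
eef_rot: [-3.136, -0.002, -0.003]
wrist_force: [-0.3, 0.7, -1.4]
finger_gap: 65.8
finger_force: 0.0
clock: 62.65
eef_pos: [415.5, 79.8, 247.1]
eef_rot: [-3.136, -0.003, -0.003]
wrist_force: [-0.3, 0.0, 0.0]
finger_gap: 66.0
finger_force: 0.0
```

```bash
python3 -m creep '0 0.4 0 -0.0018 0 0; 0 0.7 0 0 0 0; 0 0.8 0 0 0 0; 0 0.8 0 0 0 0; 0 0.8 0 0 0 0; 0 0.8 0 0 0 0; 0 0.8 0 0 0 0; 0 0.8 0 0 0 0; 0 0.8 0 0 0 0; 0 0.8 0 0 0 0; 0 0.8 0 0 0 0; 0 0.7 0 0 0 0; 0 0.3 0 0 0 0; 0 0 0 0 0 0' 0.2
python3 -m creep '0 0 0 0 0 -0.0556; 0 0 0 0 0 -0.0556; 0 0 0 0 0 -0.0556; 0 0 0 0 0 -0.0556; 0 0 0 0 0 -0.0556; 0 0 0 0 0 -0.0556; 0 0 0 0 0 -0.0556; 0 0 0 0 0 -0.0556; 0 0 0 0 0 -0.0556; 0 0 0 0 0 0'; python3 look.py t1
```

```text
clock: 64.4
eef_pos: [413.9, -292.5, 245.9]
eef_rot: [-3.141, -0.001, -0.004]
wrist_force: [-0.4, 0.0, 0.0]
finger_gap: 75.2
finger_force: 0.0
clock: 65.65
eef_pos: [414.4, -291.4, 246.6]
eef_rot: [3.139, -0.0, 1.569]
wrist_force: [-0.7, 0.5, 0.1]
finger_gap: 75.3
finger_force: 0.0
```

View pics/t1.png

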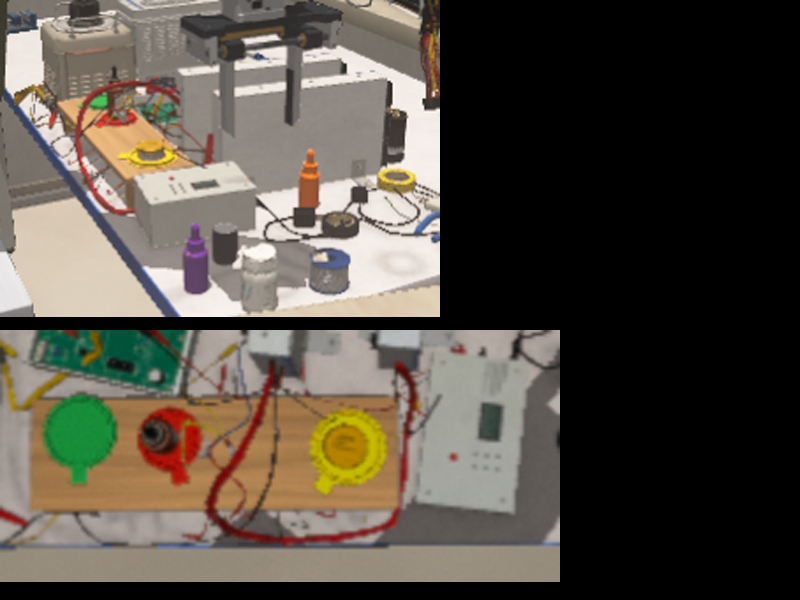

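The dropper stands in the red tray (crop 160,438) and the tin sits centred in the yellow (345,448). Now the cleaner.

```bash
python3 -m creep '-0.08 -0.02 0.3 0 0 0; 0 0 0.6 0 0 0; 0 0 0.8 0 0 0; 0 0 0.8 0 0 0; 0 0 0.8 0 0 0; 0 0 0.8 0 0 0; 0 0 0.6 0 0 0; 0 0 0.4 0 0 0; 0 0 0.3 0 0 0; 0 0 0.14 0 0 0; 0 0 0 0 0 0'
python3 -m creep '0 0 0 0 0 0; 0 0 0 0 0 0; 0 0 0 0 0 0; 0 0 0 0 0 0; 0 0 0 0 0 0; 0 0 0 0 0 0; 0 0 0 0 0 0' 1 20
```

```text
clock: 67.12
eef_pos: [414.1, -295.4, 25.0]
eef_rot: [3.139, -0.0, 1.569]
wrist_force: [0.8, 0.2, -0.6]
finger_gap: 75.2
finger_force: 0.0
clock: 68.0
eef_pos: [414.1, -295.4, 25.1]
eef_rot: [3.139, -0.0, 1.569]
wrist_force: [-1.8, -0.4, 4.6]
finger_gap: 44.2
finger_force: 20.0
```

```bash
python3 -m creep '0 0 -0.3 0 0 0; 0 0 -0.6 0 0 0; 0 0 -0.8 0 0 0; 0 0 -0.8 0 0 0; 0 0 -0.8 0 0 0; 0 0 -0.8 0 0 0; 0 0 -0.8 0 0 0; 0 0 -0.6 0 0 0; 0.2 0 -0.4 0 0 0; 0.5 0 0 0 0 0; 0.8 0 0 0 0 0; 0.8 0 0 0 0 0; 0.8 0 0 0 0 0; 0.8 0 0 0 0 0; 0.8 0.1 0 0 0 0; 0.8 0.1 0 0 0 0; 0.8 0.1 0 0 0 0; 0.8 0.1 0 0 0 0; 0.8 0.1 0 0 0 0; 0.8 0 0 0 0 0'
python3 -m creep '0.8 0 0 0 0 0; 0.8 0 0 0 0 0; 0.8 0 0 0 0 0; 0.8 0 0 0 0 0; 0.8 0 0 0 0 0; 0.8 0 0 0 0 0; 0.8 0 0 0 0 0; 0.8 0 0 0 0 0; 0.5 0 0 0 0 0; 0.3 0 0 0 0 0; 0 0 0 0 0 0; 0 0 0 0 0 0'
```

```text
clock: 70.5
eef_pos: [433.0, 54.5, 259.9]
eef_rot: [3.141, -0.0, 1.57]
wrist_force: [-0.5, 0.0, -1.1]
finger_gap: 44.0
finger_force: 20.0
clock: 72.0
eef_pos: [434.6, 339.9, 261.1]
eef_rot: [3.139, 0.0, 1.569]
wrist_force: [-0.8, 0.8, -1.6]
finger_gap: 44.4
finger_force: 20.0
```

```bash
python3 -m creep '0.3 0 0 0 0 0; 0.3 0 0 0 0 0; 0.15 0 0.2 0 0 0; 0 0 0.5 0 0 0; 0 0 0.7 0 0 0; 0 0 0.8 0 0 0; 0 0 0.7 0 0 0; 0 0 0.5 0 0 0; 0 0 0.3 0 0 0; 0 0 0.2 0 0 0; 0 0 0.15 0 0 0; 0 0 0 0 0 0; 0 0 0 0 0 0'
```

```text
clock: 73.62
eef_pos: [435.1, 370.8, 99.6]
eef_rot: [3.139, -0.001, 1.569]
wrist_force: [-0.3, 0.1, -0.2]
finger_gap: 44.1
finger_force: 20.0
```

```bash
python3 - <<'E'
from cell import manip
from h import *
np.set_printoptions(precision=1,suppress=True)
s=manip.camera("side");P=cloud(s);p=manip.read_state()["eef_pos"];q=P.reshape(-1,3)
for z in range(-32,40,8):
    i=(np.hypot(*(q[:,:2]-p[:2]).T)<34)&(abs(q[:,2]-p[2]-z)<4)
    if i.sum()>2:
        k=q[i];print(z,i.sum(),"x",np.percentile(k[:,0],[3,97]),"y",np.percentile(k[:,1],[5,50]))
E
python3 -m creep '0 0 0.03 0 0 0; 0 0 0.03 0 0 0; 0 0 0 0 0 0'
```

```text
-32 12 x [407.5 427.9] y [354.1 364.5]
-24 12 x [413.3 428.4] y [343.9 349.9]
-16 10 x [416.3 429.7] y [345.3 349.7]
0 11 x [407.4 421.3] y [348.  359.2]
8 24 x [403.2 466.5] y [340.8 354.6]
16 28 x [403.1 440. ] y [344.3 354.9]
24 26 x [406.  464.9] y [341.9 349.7]
32 32 x [404.6 461.1] y [343.  351.2]
clock: 74.05
eef_pos: [435.0, 370.6, 96.6]
eef_rot: [3.14, -0.0, 1.569]
wrist_force: [0.1, -0.1, -1.5]
finger_gap: 44.2
finger_force: 20.0
```

```bash
python3 -m creep '0 0 0.04 0 0 0; 0 0 0.03 0 0 0; 0 0 0.02 0 0 0; 0 0 0 0 0 0; 0 0 0 0 0 0'
```

```text
clock: 74.68
eef_pos: [435.0, 370.6, 93.1]
eef_rot: [3.139, -0.0, 1.569]
wrist_force: [0.1, -0.2, -1.9]
finger_gap: 44.3
finger_force: 20.0
```

```bash
python3 -m creep '0 0 0.02 0 0 0; 0 0 0.02 0 0 0; 0 0 0 0 0 0; 0 0 0 0 0 0'
```

```text
clock: 75.18
eef_pos: [435.1, 370.7, 92.1]
eef_rot: [3.139, -0.001, 1.569]
wrist_force: [-2.6, -1.5, 4.8]
finger_gap: 44.3
finger_force: 20.0
```

Floor contact at 92.1, exactly as expected. Releasing and retreating.

```bash
python3 -m creep '0 0 0 0 0 0; 0 0 0 0 0 0; 0 0 0 0 0 0; 0 0 0 0 0 0; 0 0 0 0 0 0; 0 0 0 0 0 0' 0.25; python3 -m creep '0 0 -0.2 0 0 0; 0 0 -0.5 0 0 0; 0 0 -0.7 0 0 0; 0 0 -0.8 0 0 0; 0 0 -0.8 0 0 0; 0 0 -0.8 0 0 0; 0 0 -0.4 0 0 0; -0.4 0 0 0 0 0; -0.8 0 0 0 0 0; -0.8 0 0 0 0 0; -0.8 0 0 0 0 0; -0.8 0 0 0 0 0; -0.8 0 0 0 0 0; -0.8 0 0 0 0 0; -0.8 0 0 0 0 0; -0.8 0 0 0 0 0; -0.8 0 0 0 0 0; -0.8 0 0 0 0 0; -0.8 0 0 0 0 0; -0.4 0 0 0 0 0'; python3 -m creep '-0.4 0 0 0 0 0; -0.7 0 0 0 0 0; -0.7 0 0 0 0 0; -0.7 0 0 0 0 0; -0.4 0 0 0 0 0; 0 0 0 0 0 0'; python3 look.py f1
```

```text
clock: 75.92
eef_pos: [435.0, 370.6, 91.5]
eef_rot: [3.139, -0.0, 1.569]
wrist_force: [-0.6, 0.2, -0.7]
finger_gap: 70.5
finger_force: 0.0
clock: 78.42
eef_pos: [433.1, -15.0, 258.3]
eef_rot: [3.141, -0.0, 1.568]
wrist_force: [-0.1, 0.4, 0.1]
finger_gap: 70.2
finger_force: 0.0
clock: 79.18
eef_pos: [433.7, -129.8, 259.1]
eef_rot: [3.14, -0.0, 1.568]
wrist_force: [0.6, 0.1, -0.1]
finger_gap: 70.6
finger_force: 0.0
```

View pics/f1.png

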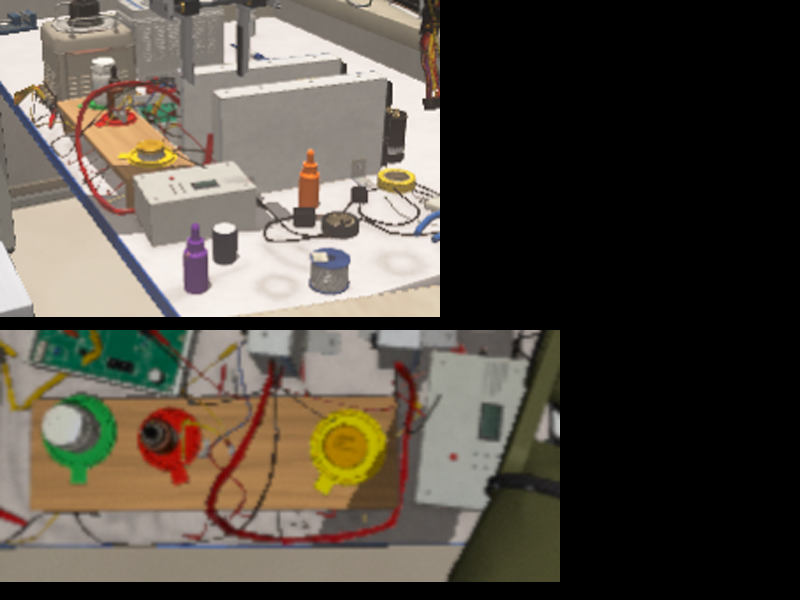

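All three stand in their trays: cleaner (crop 70,425), dropper (160,437), tin (345,447). The spool, can and tape haven't moved. Handing in.

```bash
python3 -c "
from cell import manip
print(manip.sign_off())"
```

```text
the job is handed in; nothing more can be done
None
```

The job is handed in: the dropper is in the red tray, the tin in the yellow and the cleaner in the green, all upright, but the dropper toppled on my first release and I had to pick it up and set it down again.

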